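# Hold a stacked foot block flush on the tilted sander table

### The arm

A 6-joint arm with a two-finger parallel gripper is mounted at the origin on the work surface. World frame = base frame: x ahead of the robot, y to its left, z up, the work surface at z = 0. Lengths are in m, angles in degrees, forces in N, time in s.
With the tool pointing down it reaches from about 0.3 to 0.75 m from the base axis. Payload 8.5 kg.
Tool frame: the origin (TCP) lies on the mounting face of the last link; the fingertips stand 173 mm ahead of it and the grasp point (between the pads) lies 155 mm ahead of it (env.tips_ahead is the distance from the TCP to the fingertips, in m); x points along the fingers, z is the direction in which the jaws open and shut, and the axes are right-handed (so a half turn about x gives the same grasp; the last joint's range is limited). The gripper opens to 85 mm and grips with 20 to 120 N. Pads are 22 mm wide; open, the fingers measure 114 mm over their backs; the gripper's body (76 mm by 85 mm) begins 54 mm behind the grasp point. The pads swing forward as they close: fully open they stand 13 mm farther back than shut.
Start: joints at [-88.367, 21.807, 74.336, -0, 83.858, -12.336], TCP at [0.133, -0.534, 0.405] pointing down, gripper open.
Joint ranges: [-178.18, 178.18], [-50.72, 133.34], [12.68, 142.11], [-81.47, 261.47], [9.98, 163.14], [-165.26, 165.26]. Speed limits (degrees/s): [136.94, 136.94, 180, 180, 180, 180].

### API

Orientations are given as a 3x3 rotation matrix whose columns are the frame's x, y, z axes.
In Python, from rig import env, optics gives the robot as it stands.
- The arm moves only by the shell command python3 -m inch 'ROWS' [FORCE]. ROWS is JSON, a list of rows, each a list of 3 entries, a list of its own where there are three numbers: the closure, from -1 (fully open) to 1 (shut), then the shift along the tool's x, y, z in units of 30 mm (1.0 is 30 mm), then the turn about the tool's x in units of 5 degrees (1.0 is 5 degrees). In form: [[hand, [x, y, z], yaw], ...]. A call has exactly 8 rows; each row shifts and turns the commanded pose from where the row before left it, along the tool's axes as they then stand; what a row does not reach is not made up. A row lasts 1/12 s, in which the tool goes at most 41.7 mm and 7.16 degrees, less where a joint would pass 70% of its speed; a pose out of reach is approached as far as the arm can. A call is refused whole if a number of a shift passes 1 or a number of a turn 1, either way. A call with a gripper value outside its range is refused whole. The fingers move at their own pace and stop on an object; FORCE is the grip in N (left out, the last holds). Time passes only in rows, so rows that do not move let the fingers close, or fill a call up. It gives the time, the measured TCP pose, the force and the opening at its end, in the units of the state.
- env.observe(): the state, without advancing time (a new reading comes with each control period).
- optics.get_image(name): name is "side" or "top"; returns the picture (480x640x3 uint8, red, green, blue); there is no depth.
- optics.camera_params(name): a dict with "fx", "fy", "cx", "cy" (pixels), "xyz" and "rotation" of the camera in the world. Camera axes: x right, y down, z forward; pixel columns grow to the right and rows downward; lengths in m; the calibration is good to about 2 mm. A picture is of the moment at which its call begins. camera_params takes no time and is no camera call.
- env.close_job(): hands the job in, once; it reports no verdict.
The state is a dict: "time_s": time; "q": joint angles; "qvel": joint speeds; "joint_efforts": joint torques, N m; "position": TCP position; "tool_rot": TCP orientation; "ft_force": force on the tool from outside, world axes, zero at the start; "wrist_torque": the same for the moment, N m; "grip_width": finger opening in m.
Only numpy, scipy, OpenCV 4.12 (cv2) and the standard library are available. Lean on these libraries where they do the work, as an engineer would, in place of code of your own. Each camera call takes 0.05 s, during which the arm holds its last target.

### The job

The belt sander is switched off and its table is locked at the angle of the next bevel: try the two plywood halves of a laminated foot block on it. Stack the halves squarely on the bench, the one with the two screw holes on top with its holes facing up, pick both up together and lay the pair flush on the tilted table, in line with the belt and centred on it, with the lower half's end up against the belt. Finish while still holding the pair there in the gripper, pressed lightly to the table and the belt, so that I can check the bevel line, and leave everything else on the bench where it is.

Things in the scene. Friction and masses are not known exactly. Their poses are not given: they have to be found in the camera images.
- upper_mid (a point): The half with the screw holes: plywood bar 150 x 50 x 18 mm, two dark round countersunk holes (15 mm wide, 45 mm either side of the middle) in its upper face. This point is its very centre, 9 mm above its underside; x along its length, y across its width, z up through the holed face. Loose, about 0.1 kg, lying flat on the bench.
- lower_mid (a point): The plain half: a plywood bar 150 x 50 x 18 mm without holes, otherwise the same. This point is its very centre, 9 mm above its underside; x along its length, y across its width, z up. Loose, about 0.1 kg, lying flat on the bench.
- table_mid (a point): Middle of the sander's wooden work table, on its working surface, in line with the belt's middle. z is square to the surface and leans away from the belt by the angle at which the table is locked, 12 to 30 degrees; y is level, along the belt's width; +x points up the slope to the belt. The upright belt face crosses the surface plane 88 mm up-slope of this point.
- stage: The same work table: 200 mm wide (y), 15 mm thick, stiffly locked. The origin is on its pivot line, at the belt end of the surface, 150 mm above the bench and 4 mm in front of the belt; axes as at the table's middle. Its bare flat surface reaches from 2 mm to 166 mm down-slope (-x) of the origin, and on either side of the belt 30 mm up-slope; under it are only the base and cheeks.
- belt: The sanding belt, standing still: 50 mm wide, brown, its working face upright and backed by steel, so it does not give. Origin on the middle of that face, 150 mm above the bench; -x points out of the face, over the table; y along its width; z up. It runs up to a wheel whose top is 377 mm above the bench. The rest of the sander is behind the belt (+x); nothing overhangs the table.
- tester_mid (a point): Bystander: grey hand-held electrical tester, 150 x 80 x 32 mm, lying flat. Point near its middle, x along its length.
- marker_mid (a point): Bystander: marker pen, 135 mm long, 11 mm thick, lying between the two halves. Point near its middle, x along its length.
- wrench_mid (a point): Bystander: steel wrench, 160 mm long. Point near its middle, x along its length.
- screwdriver_mid (a point): Bystander: black-handled screwdriver, 190 mm long. Point near its middle, x along its length.
- offcut_mid (a point): Bystander: long wooden off-cut strip, 260 x 35 x 12 mm: not one of the two halves. Point near its middle, x along its length.
- square_mid (a point): Bystander: try square: dark wooden stock 100 x 20 x 16 mm, steel blade reaching 140 mm to +y from near its +x end. Point near its middle, in its stock, x along its length.
- mallet_mid (a point): Bystander: black rubber mallet, head 60 mm thick and 100 mm long, handle 220 mm. Point near its middle, x along its length.
- jar_mid (a point): Bystander: closed glass jar, 68 mm wide, 85 mm high. Point near its middle, z up.
Things that resemble listed ones, but are neither listed nor needed, are in the scene too. Leave any turquoise look-alike of the part that bears upper_mid alone. Leave any red look-alike of the part that bears lower_mid alone.

How it is judged:
By the outcome, as a careful person would: the job done as asked, in the order asked, and still so for the second after the job is handed in, while the arm keeps its last pose, push and grip.
It also fails if it takes over 56 s, if anything falls off the work surface, if the arm or the gripper's body presses on something with over 40 N, if the wrist force passes 120 N, or if a joint passes its speed limit or range.

## Working session

There is one attempt and no reset: what is moved stays moved. The work goes in short steps, Python scripts to look and compute and a shell command to move; the robot and the scene stay as the last step left them, time stands still between calls to the robot, and variables do not carry over. Pictures are saved under pics/ and viewed, and the job is handed in when it is done.

```bash
ls; mkdir -p pics
python3 - <<'E'
from rig import env, optics
import cv2, numpy as np
for n in ("side","top"):
    im=optics.get_image(n); cv2.imwrite(f"pics/{n}0.png",im[:,:,::-1])
    p=optics.camera_params(n); print(n,{k:np.round(v,4).tolist() for k,v in p.items()})
s=env.observe(); print({k:np.round(v,3).tolist() for k,v in s.items()}, env.tips_ahead)
E
```

```text
pics
side {'fx': 503.4309, 'fy': 503.4309, 'cx': 321.0874, 'cy': 234.8671, 'xyz': [0.2521, -0.9848, 0.9764], 'rotation': [[0.9466, -0.2313, 0.2244], [-0.3217, -0.6382, 0.6994], [-0.0186, -0.7343, -0.6786]]}
top {'fx': 485.1652, 'fy': 485.1652, 'cx': 315.5954, 'cy': 234.8098, 'xyz': [0.3379, -0.1036, 1.1203], 'rotation': [[-0.0228, -0.9848, 0.1725], [-0.9997, 0.0239, 0.0041], [-0.0082, -0.1723, -0.985]]}
{'time_s': 0.1, 'q': [-88.366, 21.836, 74.383, -0.0, 83.857, -12.335], 'qvel': [0.04, -0.101, -0.247, 0.031, -0.055, -0.09], 'joint_efforts': [0.002, -44.922, -23.166, -0.0, 0.004, -0.0], 'position': [0.133, -0.534, 0.404], 'tool_rot': [[-0.0, 0.97, 0.241], [0.001, 0.241, -0.97], [-1.0, 0.0, -0.001]], 'ft_force': [0.228, 0.115, -0.119], 'wrist_torque': [-0.016, -0.032, -0.051], 'grip_width': 0.085} 0.1734
```

View pics/side0.png

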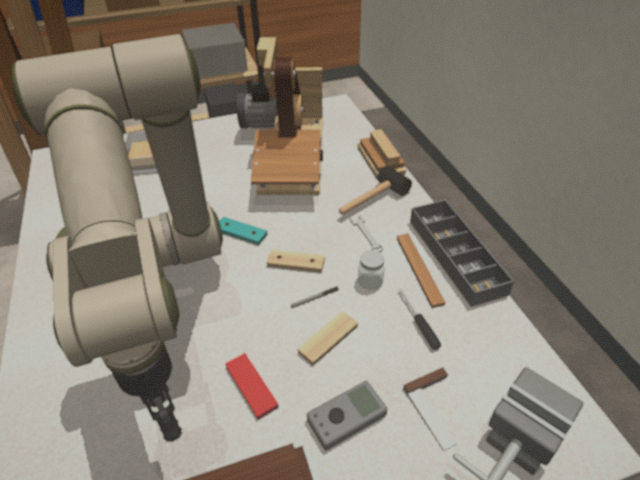

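View pics/top0.png

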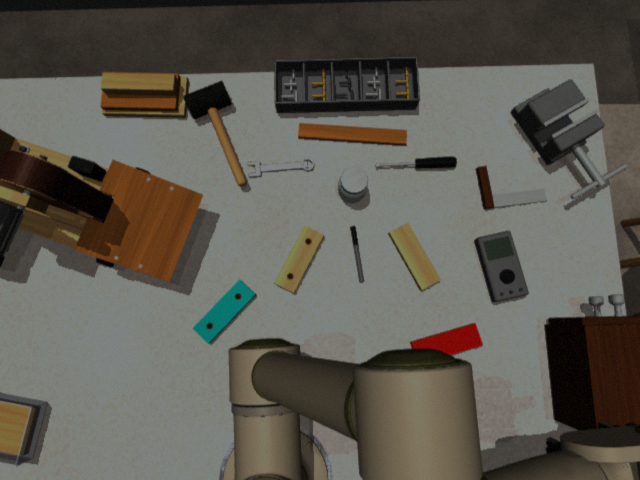

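The side view shows the holed wooden half at about (296,261) and the plain wooden half at about (328,337). The turquoise (242,231) and red (250,385) bars are the look-alikes. In the top view the halves are at (299,259) and (414,256), and the sander table is around (150,220). Next I'll enlarge both to confirm.

```bash
cat > h.py <<'E'
import numpy as np, cv2
from rig import env, optics
def P(n):
    p=optics.camera_params(n); return p,np.array(p["rotation"]),np.array(p["xyz"])
def ray(n,u,v):
    p,R,c=P(n); d=R@np.array([(u-p["cx"])/p["fx"],(v-p["cy"])/p["fy"],1.]); return c,d/np.linalg.norm(d)
def plane(n,u,v,z):
    c,d=ray(n,u,v); return c+d*(z-c[2])/d[2]
def tri(a,b): # a=(u,v) side, b=(u,v) top
    c1,d1=ray("side",*a); c2,d2=ray("top",*b)
    A=np.stack([d1,-d2],1); t=np.linalg.lstsq(A,c2-c1,rcond=None)[0]
    p,q=c1+d1*t[0],c2+d2*t[1]; return (p+q)/2,np.linalg.norm(p-q)
def proj(n,X):
    p,R,c=P(n); x=R.T@(np.asarray(X)-c); return np.array([p["cx"]+p["fx"]*x[0]/x[2],p["cy"]+p["fy"]*x[1]/x[2]])
def crop(im,x0,y0,x1,y1,k,f):
    cv2.imwrite(f,cv2.resize(im[y0:y1,x0:x1,::-1],None,fx=k,fy=k,interpolation=cv2.INTER_CUBIC))
E
python3 - <<'E'
from h import *
s=cv2.imread("pics/side0.png")[:,:,::-1]; t=cv2.imread("pics/top0.png")[:,:,::-1]
crop(t,270,210,450,300,4,"pics/c_bars_top.png")
crop(s,255,240,375,370,4,"pics/c_bars_side.png")
crop(t,0,110,220,300,3,"pics/c_tab_top.png")
crop(s,230,40,340,210,3,"pics/c_tab_side.png")
E
```

```text
(no output)
```

View pics/c_bars_top.png

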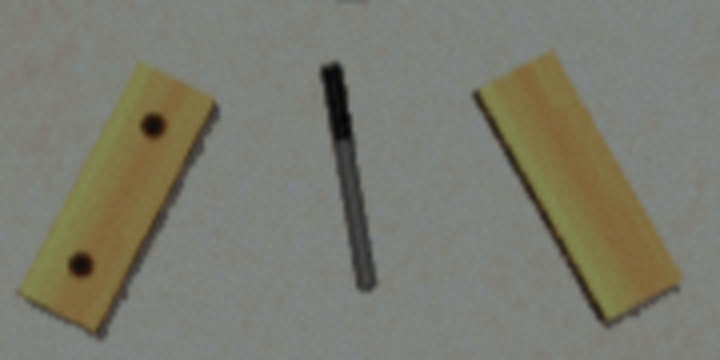

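View pics/c_tab_top.png

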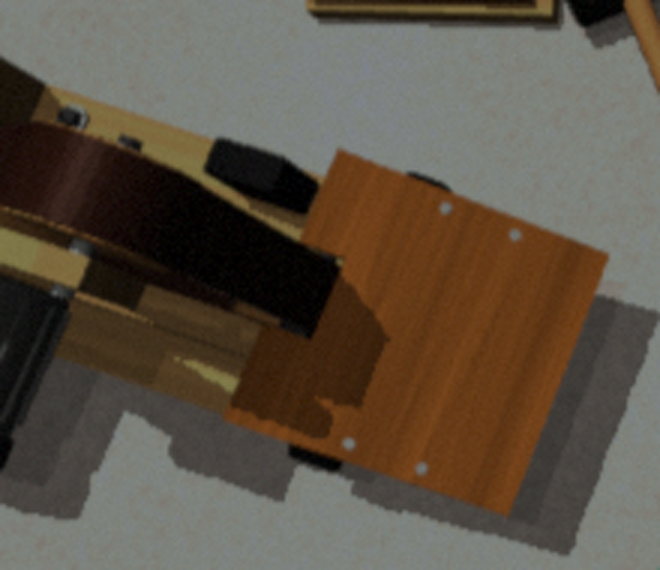

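View pics/c_tab_side.png

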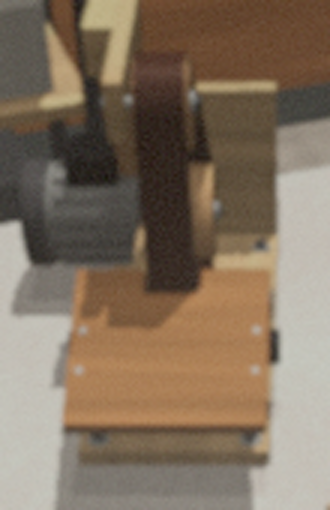

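View pics/c_bars_side.png

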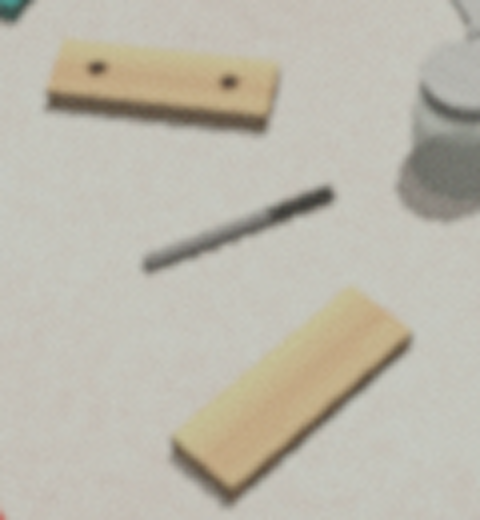

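Confirmed. The two natural-wood bars are at top (299,259), with two dark holes, and (414,256), plain; the look-alikes are coloured. Now I'll measure the bars and the table.

Run:
```python
from h import *
t=cv2.imread("pics/top0.png"); s=cv2.imread("pics/side0.png")
def comp(im,box,off=45):
    x0,y0,x1,y1=box; c=im[y0:y1,x0:x1].astype(int)
    hsv=cv2.cvtColor(im[y0:y1,x0:x1],cv2.COLOR_BGR2HSV)
    V=hsv[...,2]; m=((hsv[...,1]>off)&(hsv[...,0]<35)&(V>95)).astype(np.uint8)
    m=cv2.morphologyEx(m,cv2.MORPH_CLOSE,np.ones((7,7),np.uint8))
    cs,_=cv2.findContours(m,cv2.RETR_EXTERNAL,cv2.CHAIN_APPROX_NONE); k=max(cs,key=cv2.contourArea)
    r=cv2.minAreaRect(k+np.array([x0,y0])); return r
for nm,bt in (("upper",(268,215,335,300)),("lower",(380,212,450,298))):
    r=comp(t,bt,60); b=cv2.boxPoints(r)
    W=np.array([plane("top",u,v,.018) for u,v in b]); c=W.mean(0)
    e=[W[1]-W[0],W[2]-W[1]]; L=max(e,key=np.linalg.norm)
    print(nm,np.round(r[0],1),"c",c.round(4),"sizes",[np.linalg.norm(x).round(4) for x in e],"ang",np.degrees(np.arctan2(L[1],L[0])).round(2)%180)
# holes
for u,v in ((153,125),(81,264)):
    print(plane("top",(u+.5)/4-.5+270,(v+.5)/4-.5+210,.018).round(4))
T=[(340,150),(607,257),(510,515),(229,415)];S=[(270,268),(267,427),(66,427),(78,268)]
X=[]
for a,b in zip(S,T):
    p,g=tri(((a[0]+.5)/3-.5+230,(a[1]+.5)/3-.5+40),((b[0]+.5)/3-.5,(b[1]+.5)/3-.5+110)); X.append(p); print(p.round(4),g.round(4))
X=np.array(X); c=X.mean(0); n=np.linalg.svd(X-c)[2][2]; n*=np.sign(n[2]); print(c,n,np.degrees(np.arccos(n[2])), np.degrees(np.arctan2(-n[1],-n[0])))
y=X[2]-X[1];print("down edge dir",np.degrees(np.arctan2(y[1],y[0])),np.linalg.norm(y),np.linalg.norm(X[0]-X[1]),np.linalg.norm(X[3]-X[2]))
for p in ([.133,-.534,.405-.173],): print(proj("side",p),proj("top",p))
```

```text
upper [298.7 258.6] c [ 0.4773 -0.0595  0.018 ] sizes [np.float64(0.1519), np.float64(0.0507)] ang 151.53
lower [414.9 255.8] c [ 0.4776 -0.3245  0.018 ] sizes [np.float64(0.0503), np.float64(0.1514)] ang 26.169999999999987
[ 0.5172 -0.0809  0.018 ]
[ 0.4381 -0.0384  0.018 ]
[0.6742 0.3171 0.1589] 0.0009
[0.6121 0.1476 0.0897] 0.0002
[0.4259 0.2124 0.0922] 0.0012
[0.4882 0.3808 0.1626] 0.0043
[0.55011353 0.2644774  0.12585518] [-0.104063   -0.34687226  0.93212152] 21.23202631539989 73.30055534988551
down edge dir 160.83487926031898 0.19718685522609541 0.19331773721214005 0.192952830839417
[166.39032801 416.57320733] [571.63430279 434.31711533]
```

Run:
```python
from h import *
t=cv2.imread("pics/top0.png"); s=cv2.imread("pics/side0.png")
def mask(im,x0,y0,x1,y1):
    h=cv2.cvtColor(im,cv2.COLOR_BGR2HSV); m=np.zeros(im.shape[:2],np.uint8)
    q=((h[...,0]>3)&(h[...,0]<20)&(h[...,1]>130)&(h[...,2]>40)).astype(np.uint8); m[y0:y1,x0:x1]=q[y0:y1,x0:x1]; return m
res={}
for n,im,box,C in (("top",t,(70,155,205,285),[(113,160),(202,195.3),(169.7,281.5),(76,248)]),("side",s,(248,125,325,186),[(319.7,129),(318.7,182),(251.7,182),(255.7,129)])):
    m=mask(im,*box); cv2.imwrite(f"pics/m_{n}.png",m*255)
    cs,_=cv2.findContours(m,cv2.RETR_EXTERNAL,cv2.CHAIN_APPROX_NONE); k=max(cs,key=cv2.contourArea)[:,0].astype(float)
    lines=[]
    for i in range(4):
        a,b=np.array(C[i]),np.array(C[(i+1)%4]); d=b-a;L=np.linalg.norm(d);d/=L;nn=np.array([-d[1],d[0]])
        q=k[(abs((k-a)@nn)<3)&((k-a)@d>.12*L)&((k-a)@d<.88*L)]
        l=cv2.fitLine(q.astype(np.float32),cv2.DIST_HUBER,0,.01,.01).ravel() if len(q)>8 else np.array([*d,*a]); lines.append(l); print(n,i,len(q),l.round(3))
    P4=[]
    for i in range(4):
        l1,l2=lines[i-1],lines[i]; A=np.stack([l1[:2],-l2[:2]],1); tt=np.linalg.solve(A,l2[2:]-l1[2:]); P4.append(l1[2:]+l1[:2]*tt[0])
    res[n]=P4; print(np.round(P4,1))
X=[]
for a,b in zip(res["side"],res["top"]):
    p,g=tri(a,b); X.append(p); print(p.round(4),g.round(4))
X=np.array(X)
f=lambda v:np.degrees(np.arctan2(v[1],v[0]))
print("az sides",f(X[0]-X[1]),f(X[3]-X[2]),"edge-90",f(X[2]-X[1])-90,f(X[3]-X[0])-90)
print("len",np.linalg.norm(X[0]-X[1]),np.linalg.norm(X[3]-X[2]),np.linalg.norm(X[2]-X[1]),np.linalg.norm(X[3]-X[0]))
print("tilt",[np.degrees(np.arcsin((X[i][2]-X[j][2])/np.linalg.norm(X[i]-X[j]))) for i,j in((0,1),(3,2))],"ctr",X.mean(0))
# top-only on plane iterate, th
for th in (19,20,21,22):
    S,Cc=np.sin(np.radians(th)),np.cos(np.radians(th)); zd=.15-.166*S; zu=.15+.03*S
    D=[plane("top",*res["top"][i],zd) for i in (1,2)];U=[plane("top",*res["top"][i],zu) for i in (0,3)]
    Ds=[plane("side",*res["side"][i],zd) for i in (1,2)];Us=[plane("side",*res["side"][i],zu) for i in (0,3)]
    m=lambda A:(A[0]+A[1])/2
    print(th,"top",m(D).round(4),m(U).round(4),np.linalg.norm(m(U)-m(D)).round(4),f(m(U)-m(D)).round(2),f(D[1]-D[0])-90,"side",m(Ds).round(4),m(Us).round(4))
```

```text
top 0 68 [  0.929   0.37  157.541 177.549]
top 1 65 [  0.363  -0.932 185.508 238.   ]
top 2 72 [  0.95    0.314 126.6   266.9  ]Traceback (most recent call last):
  File "<stdin>", line 12, in <module>
numpy._core._exceptions._UFuncOutputCastingError: Cannot cast ufunc 'divide' output from dtype('float64') to dtype('int64') with casting rule 'same_kind'
```

```bash
cat > tab.py <<'E'
from h import *
t=cv2.imread("pics/top0.png"); s=cv2.imread("pics/side0.png")
def mask(im,x0,y0,x1,y1):
    h=cv2.cvtColor(im,cv2.COLOR_BGR2HSV); m=np.zeros(im.shape[:2],np.uint8)
    q=((h[...,0]>3)&(h[...,0]<20)&(h[...,1]>130)&(h[...,2]>40)).astype(np.uint8) if im is t else ((h[...,0]>3)&(h[...,0]<20)&(h[...,1]>90)&(h[...,2]>120)).astype(np.uint8); m[y0:y1,x0:x1]=q[y0:y1,x0:x1]; return m
res={}
for n,im,box,C in (("top",t,(70,155,205,285),[(113,160),(202,195.3),(169.7,281.5),(76,248)]),("side",s,(248,125,325,186),[(319.7,129),(318.7,182),(251.7,182),(255.7,129)])):
    m=mask(im,*box)
    cs,_=cv2.findContours(m,cv2.RETR_EXTERNAL,cv2.CHAIN_APPROX_NONE); k=max(cs,key=cv2.contourArea)[:,0].astype(float)
    lines=[];ctr=np.mean(C,0)
    for i in range(4):
        a,b=np.array(C[i],float),np.array(C[(i+1)%4],float); d=b-a;L=np.linalg.norm(d);d/=L;nn=np.array([-d[1],d[0]])
        q=k[(abs((k-a)@nn)<3)&((k-a)@d>.12*L)&((k-a)@d<.88*L)]
        l=cv2.fitLine(q.astype(np.float32),cv2.DIST_HUBER,0,.01,.01).ravel() if len(q)>12 else np.array([*d,*a])
        if (ctr-a)@nn>0: nn=-nn
        l[2:]+=.5*nn; lines.append(l); print(n,i,len(q),l.round(3))
    P4=[]
    for i in range(4):
        l1,l2=lines[i-1],lines[i]; A=np.stack([l1[:2],-l2[:2]],1); tt=np.linalg.solve(A,l2[2:]-l1[2:]); P4.append(l1[2:]+l1[:2]*tt[0])
    res[n]=P4; print(np.round(P4,1).tolist())
X=[]
for a,b in zip(res["side"],res["top"]):
    p,g=tri(a,b); X.append(p); print(p.round(4),g.round(4))
X=np.array(X)
f=lambda v:np.degrees(np.arctan2(v[1],v[0]))
print("az sides",f(X[0]-X[1]),f(X[3]-X[2]),"edge-90",f(X[2]-X[1])-90,f(X[3]-X[0])-90)
print("len",np.linalg.norm(X[0]-X[1]),np.linalg.norm(X[3]-X[2]),np.linalg.norm(X[2]-X[1]),np.linalg.norm(X[3]-X[0]))
print("tilt",[np.degrees(np.arcsin((X[i][2]-X[j][2])/np.linalg.norm(X[i]-X[j]))) for i,j in((0,1),(3,2))],"ctr",X.mean(0))
for th in (19,20,21,22,23):
    S,Cc=np.sin(np.radians(th)),np.cos(np.radians(th)); zd=.15-.166*S; zu=.15+.03*S
    D=[plane("top",*res["top"][i],zd) for i in (1,2)];U=[plane("top",*res["top"][i],zu) for i in (0,3)]
    Ds=[plane("side",*res["side"][i],zd) for i in (1,2)];Us=[plane("side",*res["side"][i],zu) for i in (0,3)]
    m=lambda A:(A[0]+A[1])/2
    print(th,"top",m(D).round(4),m(U).round(4),np.linalg.norm(m(U)-m(D)).round(4),f(m(U)-m(D)).round(2),round(f(D[1]-D[0])-90,2),"side",m(Ds).round(4),m(Us).round(4))
E
python3 tab.py
```

```text
top 0 68 [  0.929   0.37  157.725 177.084]
top 1 65 [  0.363  -0.932 185.976 238.175]
top 2 72 [  0.95    0.314 126.432 267.371]
top 3 30 [  0.366  -0.93   99.    188.654]
[[110.9000015258789, 158.39999389648438], [202.8000030517578, 195.0], [169.10000610351562, 281.5], [74.69999694824219, 250.3000030517578]]
side 0 40 [ 1.80000e-02 -1.00000e+00  3.19400e+02  1.52509e+02]
side 1 51 [  1.    0.  283.3 181.5]
side 2 40 [ 9.90000e-02 -9.95000e-01  2.52901e+02  1.57062e+02]
side 3 20 [ 1.000e+00 -3.000e-02  3.044e+02  1.285e+02]
[[319.79998779296875, 128.0], [318.8999938964844, 181.5], [250.5, 181.5], [255.60000610351562, 130.0]]
[0.6765 0.3213 0.1596] 0.0014
[0.6119 0.1451 0.0933] 0.0
[0.4241 0.2129 0.0944] 0.0015
[0.4866 0.3864 0.1559] 0.0004
az sides 69.86557701005837 70.15763628154184 edge-90 70.12900463848362 71.07286897510988
len 0.19906361882064788 0.19440201744176755 0.19972961774085932 0.20074298274978425
tilt [np.float64(19.44196051854503), np.float64(18.454799725802157)] ctr [0.54977298 0.26642877 0.12580519]
19 top [0.5179 0.1784 0.096 ] [0.5817 0.3528 0.1598] 0.1964 69.91 69.98 side [0.5169 0.1763 0.096 ] [0.5805 0.3504 0.1598]
20 top [0.5184 0.1792 0.0932] [0.5816 0.3526 0.1603] 0.1964 69.99 69.98 side [0.5177 0.1799 0.0932] [0.5803 0.3496 0.1603]
21 top [0.5189 0.1799 0.0905] [0.5815 0.3524 0.1608] 0.1964 70.06 69.98 side [0.5185 0.1834 0.0905] [0.5801 0.3488 0.1608]
22 top [0.5194 0.1807 0.0878] [0.5813 0.3521 0.1612] 0.1966 70.13 69.98 side [0.5193 0.187  0.0878] [0.5799 0.348  0.1612]
23 top [0.5198 0.1814 0.0851] [0.5812 0.3519 0.1617] 0.1967 70.2 69.98 side [0.5201 0.1905 0.0851] [0.5797 0.3472 0.1617]
```

```bash
cat > pl.py <<'E'
import sys; from h import *
def st():
    s=env.observe(); R=np.array(s["tool_rot"]); p=np.array(s["position"]); 
    print("t",round(s["time_s"],2),"tcp",p.round(4),"az",np.degrees(np.arctan2(R[1,2],R[0,2])).round(2),"down",R[:,0].round(4),"f",np.round(s["ft_force"],2),"tq",np.round(s["wrist_torque"],2),"w",round(s["grip_width"],4),"q6",round(s["q"][5],1)); return p,R
p,R=st()
if len(sys.argv)>4:
    x,y,z,a=map(float,sys.argv[1:5]); d=R.T@(np.array([x,y,z])-p)/.03
    da=(a-np.degrees(np.arctan2(R[1,2],R[0,2]))+180)%360-180
    print("shift units x,y,z",d.round(3),"turn units",round(-da/5,3))
E
python3 -m inch '[[-1,[0,1,-0.84],0],[-1,[0,1,-0.84],0],[-1,[0,1,-0.84],0],[-1,[0,1,-0.84],0],[-1,[0,1,-0.84],0],[-1,[0,1,-0.84],0],[-1,[0,1,-0.84],0],[-1,[0,1,-0.84],0]]' 20
python3 pl.py .4775 -.0597 .25 -118.5
```

```text
time_s: 0.77
position: [0.3176, -0.2784, 0.4046]
tool_rot: [[-0.0, 0.971, 0.241], [0.0, 0.241, -0.971], [-1.0, -0.0, -0.0]]
ft_force: [0.6, -0.9, 0.6]
grip_width: 0.0853
t 0.77 tcp [ 0.3176 -0.2784  0.4046] az -76.06 down [-1.e-04  3.e-04 -1.e+00] f [ 0.55 -0.86  0.58] tq [-0.01 -0.05  0.01] w 0.0853 q6 18.7
shift units x,y,z [ 5.156  6.93  -5.789] turn units 8.488
```

```bash
python3 -m inch '[[-1,[0.3,0.99,-0.83],0],[-1,[0.3,0.99,-0.83],0],[-1,[0.3,0.99,-0.83],0],[-1,[0.3,0.99,-0.83],0],[-1,[0.3,0.99,-0.83],0],[-1,[0.3,0.99,-0.83],0],[-1,[0.3,0.99,-0.83],0],[-1,[0,0,0],1]]' >/dev/null
python3 -m inch '[[-1,[0.2,0,0],1],[-1,[0.2,0,0],1],[-1,[0.2,0,0],1],[-1,[0.2,0,0],1],[-1,[0.2,0,0],1],[-1,[0.2,0,0],1],[-1,[0.2,0,0],1],[-1,[0,0,0],0.49]]' >/dev/null
python3 pl.py .4775 -.0597 .2 -118.5
```

```text
t 2.1 tcp [ 0.4764 -0.0607  0.2985] az -118.74 down [-2.4e-03  9.0e-04 -1.0e+00] f [0.52 0.26 0.11] tq [-0.05 -0.02 -0.01] w 0.0855 q6 97.3
shift units x,y,z [ 3.283  0.022 -0.049] turn units -0.048
```

```bash
python3 -m inch '[[-1,[0.7,0.02,-0.05],0],[-1,[0.7,0,0],0],[-1,[0.7,0,0],0],[-1,[0.7,0,0],0],[-1,[0.48,0,0],0],[-1,[0,0,0],-0.05],[-1,[0,0,0],0],[-1,[0,0,0],0]]' >/dev/null
python3 pl.py .4775 -.0597 .176 -118.5
python3 - <<'E'
from h import *
for n in("side","top"):
    im=optics.get_image(n)
    u,v=map(int,proj(n,[.4775,-.06,.03])); crop(im,u-60,v-60,u+60,v+60,5,f"pics/g1_{n}.png")
E
```

```text
t 2.77 tcp [ 0.4782 -0.0599  0.2021] az -118.23 down [ 9.e-04 -4.e-04 -1.e+00] f [0.26 0.21 0.31] tq [0.02 0.   0.05] w 0.0854 q6 97.0
shift units x,y,z [ 0.869 -0.023  0.006] turn units 0.055
```

View pics/g1_side.png

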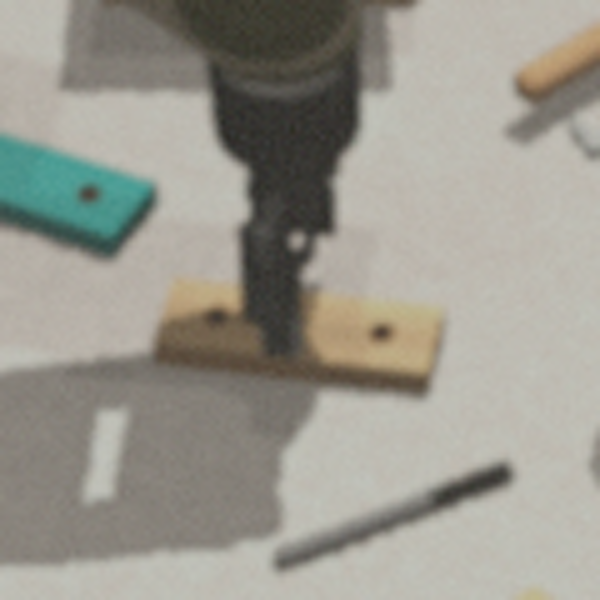

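View pics/g1_top.png

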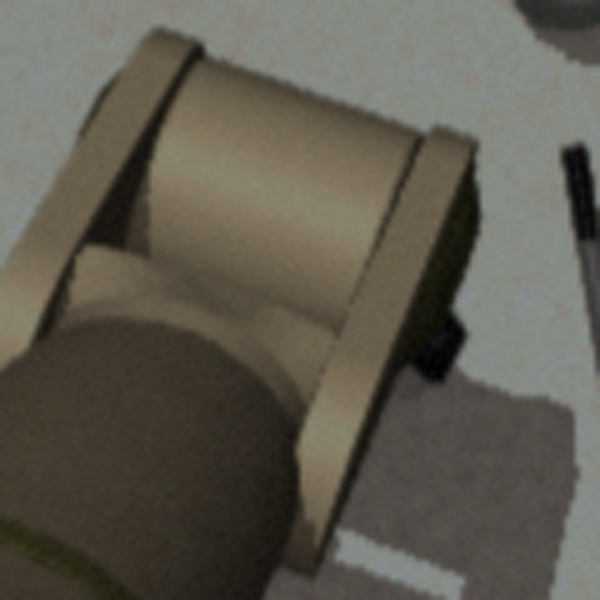

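```bash
python3 -m inch '[[-1,[0.5,-0.02,0],0.05],[-1,[0.36,0,0],0],[-1,[0,0,0],0],[0.2,[0,0,0],0],[0.4,[0,0,0],0],[1,[0,0,0],0],[1,[0,0,0],0],[1,[0,0,0],0]]' 30
python3 pl.py .4775 -.0597 .176 -118.5
python3 - <<'E'
from h import *
for z in (.232,.405,.45,.5,.55,.6,.65): print(z,proj("side",[.133,-.534,z]).round(0),proj("top",[.133,-.534,z]).round(0))
print(np.round(env.observe()["q"],1))
E
```

```text
time_s: 3.53
position: [0.4776, -0.0595, 0.1764]
tool_rot: [[0.002, 0.879, -0.477], [-0.001, -0.477, -0.879], [-1.0, 0.002, -0.0]]
ft_force: [-1.1, 0.6, 5.8]
grip_width: 0.0493
t 3.53 tcp [ 0.4776 -0.0595  0.1764] az -118.48 down [ 1.5e-03 -6.0e-04 -1.0e+00] f [-1.08  0.6   5.84] tq [0.05 0.2  0.02] w 0.0493 q6 97.2
shift units x,y,z [0.015 0.001 0.006] turn units 0.005
0.232 [166. 417.] [572. 434.]
0.405 [137. 354.] [636. 464.]
0.45 [128. 333.] [658. 474.]
0.5 [116. 309.] [688. 487.]
0.55 [103. 281.] [722. 503.]
0.6 [ 89. 250.] [764. 522.]
0.65 [ 73. 215.] [815. 545.]
[-21.2  32.8 102.1  -0.   44.9  97.2]
```

```bash
python3 -m inch '[[1,[-0.5,0,0],0],[1,[-0.8,0,0],0],[1,[-0.8,0,0],0],[1,[-0.4,0.5,0.9],0],[1,[0,0.5,0.9],0],[1,[0,0.5,0.9],0],[1,[0,0.5,0.9],0],[1,[0,0.5,0.9],0]]' >/dev/null
python3 -m inch '[[1,[0,0.5,0.9],0],[1,[0,0.5,0.9],0],[1,[0,0.5,0.9],0],[1,[0,0,0],-1],[1,[0,0,0],-1],[1,[0,0,0],-1],[1,[0,0,0],-1],[1,[0,0,0],-1]]' >/dev/null
python3 -m inch '[[1,[0,0,0],-1],[1,[0,0,0],-1],[1,[0,0,0],-1],[1,[0,0,0],-1],[1,[0,0,0],-1],[1,[0,0,0],-0.94],[1,[0,0,0],0],[1,[0,0,0],0]]' >/dev/null
python3 pl.py .4776 -.3245 .23 -63.8
python3 - <<'E'
from h import *
for n in("side","top"):
    im=optics.get_image(n)
    u,v=map(int,proj(n,[.4775,-.325,.03])); crop(im,u-60,v-60,u+60,v+60,5,f"pics/g2_{n}.png")
a=plane("side",283,58,.377); b=np.array([.5728,.3292]); print("wheel top",a,(a[:2]-b)@[.342,.94])
E
```

```text
t 5.53 tcp [ 0.4798 -0.3065  0.2508] az -63.92 down [ 2.e-04 -1.e-04 -1.e+00] f [ 0.35 -0.02 -0.03] tq [-0.04 -0.01  0.04] w 0.0496 q6 19.4
shift units x,y,z [ 0.693 -0.33   0.506] turn units -0.025
wheel top [0.58671145 0.37077844 0.377     ] 0.04384145357609348
```

View pics/g2_side.png

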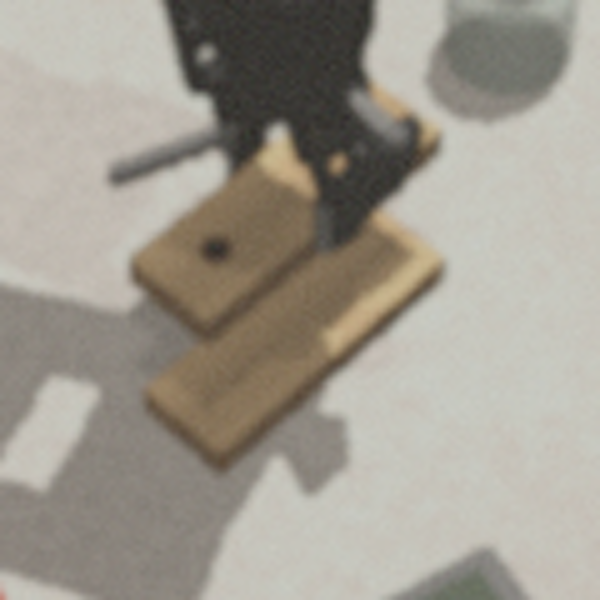

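View pics/g2_top.png

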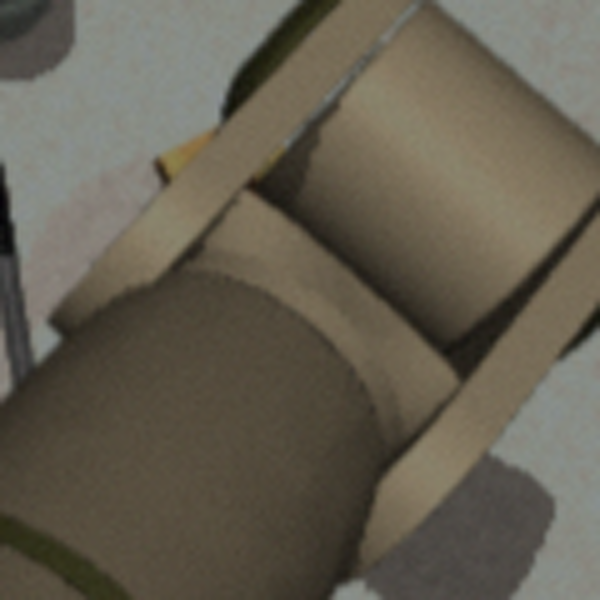

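Run:
```python
from h import *
u,v=map(int,proj("side",[.4775,-.325,.03])); o=np.array([u-60,v-60])
def w(a,z): q=(np.array(a)+.5)/5-.5+o; return plane("side",*q,z)
d=np.array([np.cos(np.radians(26.2)),np.sin(np.radians(26.2)),0]); n=np.array([-d[1],d[0],0])
L=[w(a,.018) for a in((147,393),(221,455),(442,258))]; U=[w(a,.018+.0744) for a in((133,262),(206,322))]
tcp=np.array([.4798,-.3065,0])
print("lower corners rel (.4776,-.3245):",[((p-[.4776,-.3245,.018])@d*1e3,(p-[.4776,-.3245,.018])@n*1e3) for p in L])
print("upper rel tcp:",[((p-tcp)@d*1e3,(p-tcp)@n*1e3) for p in U])
```

```text
lower corners rel (.4776,-.3245): [(np.float64(-77.87643199827488), np.float64(22.44722698789584)), (np.float64(-77.15027254477677), np.float64(-24.61337398087256)), (np.float64(70.86723670308723), np.float64(-22.166051057632032))]
upper rel tcp: [(np.float64(-78.24094536228905), np.float64(21.016655806481268)), (np.float64(-78.06501618389846), np.float64(-24.573843234610177))]
```

```bash
python3 -m inch '[[1,[0,-0.33,0.51],0],[1,[0.2,0,0],-0.03],[1,[0.4,0,0],0],[1,[0.4,0,0],0],[1,[0.4,0,0],0],[1,[0.3,0,0],0],[1,[0,0,0],0],[1,[0,0,0],0]]' 
python3 pl.py .4776 -.3245 .1945 -63.8
```

```text
time_s: 6.3
position: [0.4778, -0.3245, 0.1993]
tool_rot: [[-0.001, 0.896, 0.444], [0.001, 0.444, -0.896], [-1.0, -0.0, -0.001]]
ft_force: [0.4, -0.5, 0.5]
grip_width: 0.0492
t 6.3 tcp [ 0.4778 -0.3245  0.1993] az -63.65 down [-6.e-04  7.e-04 -1.e+00] f [ 0.42 -0.48  0.45] tq [ 0.01 -0.04  0.04] w 0.0492 q6 17.7
shift units x,y,z [ 0.159 -0.005 -0.003] turn units 0.029
```

```bash
python3 -m inch '[[1,[0.05,0,0],0],[1,[0.05,0,0],0],[1,[0.05,0,0],0],[1,[0,0,0],0],[1,[0,0,0],0],[1,[0,0,0],0],[1,[0,0,0],0],[1,[0,0,0],0]]'
python3 - <<'E'
from h import *
im=optics.get_image("side")
u,v=map(int,proj("side",[.4775,-.325,.03])); crop(im,u-50,v-50,u+50,v+50,6,f"pics/g3_side.png"); print(u-50,v-50)
E
```

```text
time_s: 6.97
position: [0.4777, -0.3247, 0.1951]
tool_rot: [[0.0, 0.896, 0.444], [-0.0, 0.444, -0.896], [-1.0, 0.0, 0.0]]
ft_force: [-0.1, -0.4, -0.2]
grip_width: 0.0491
279 281
```

View pics/g3_side.png

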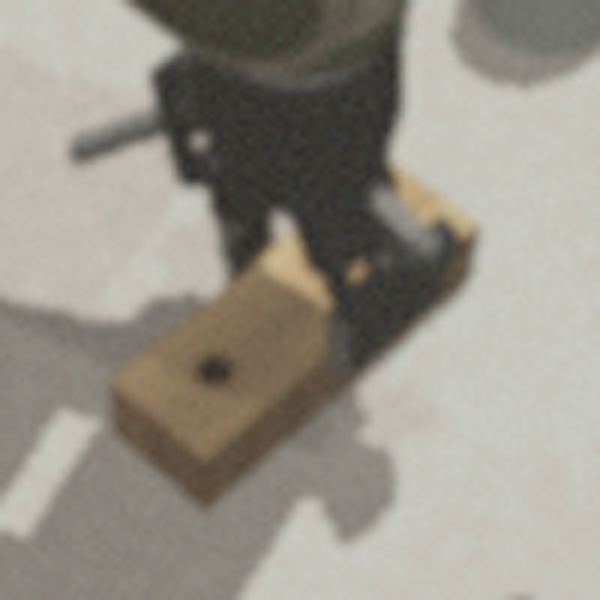

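```bash
python3 -m inch '[[1,[0.03,0,0],0],[1,[0.02,0,0],0],[1,[0,0,0],0],[-1,[0,0,0],0],[-1,[0,0,0],0],[-1,[0,0,0],0],[-1,[0,0,0],0],[-1,[0,0,0],0]]' 
python3 pl.py .4776 -.3245 .1825 -63.8
python3 - <<'E'
from h import *
im=optics.get_image("side")
u,v=map(int,proj("side",[.4775,-.325,.03])); crop(im,u-50,v-50,u+50,v+50,6,f"pics/g4_side.png")
E
```

```text
time_s: 7.68
position: [0.4778, -0.3247, 0.1934]
tool_rot: [[-0.0, 0.896, 0.444], [0.0, 0.444, -0.896], [-1.0, -0.0, -0.0]]
ft_force: [-0.2, -0.3, 0.2]
grip_width: 0.0854
t 7.68 tcp [ 0.4778 -0.3247  0.1934] az -63.63 down [-1.e-04  1.e-04 -1.e+00] f [-0.19 -0.34  0.24] tq [-0.01  0.03 -0.  ] w 0.0854 q6 17.7
shift units x,y,z [ 0.363 -0.002 -0.008] turn units 0.034
```

View pics/g4_side.png

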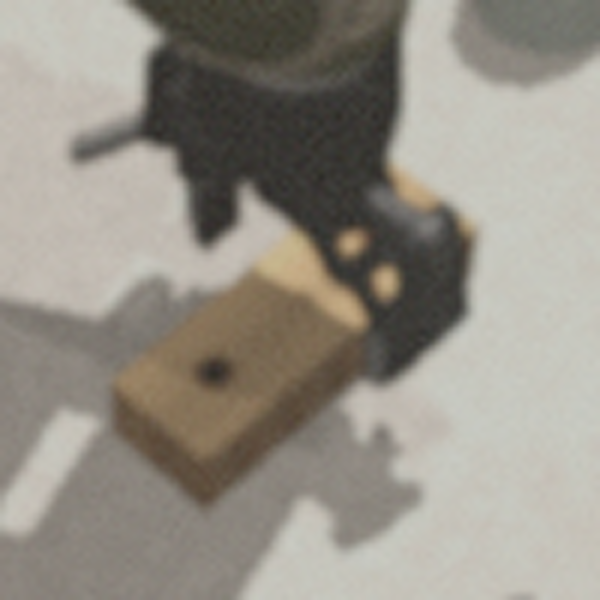

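```bash
python3 -m inch '[[-1,[0.36,0,0],0],[-1,[0,0,0],0.03],[0.3,[0,0,0],0],[1,[0,0,0],0],[1,[0,0,0],0],[1,[0,0,0],0],[1,[0,0,0],0],[1,[0,0,0],0]]' 40
python3 -m inch '[[-1,[0,0,0],0],[-1,[0,0,0],0],[-1,[0,0,0],0],[-1,[-0.6,0,0],0],[-1,[-1,0,0],0],[-1,[-1,0,0],0],[-1,[-0.6,0,0],0],[-1,[0,-1,0],0]]'
python3 -m inch '[[-1,[0,-1,0],0],[-1,[0,-1,0],0],[-1,[0,-1,0],0],[-1,[0,-1,0],0],[-1,[0,-1,0],0],[-1,[0,-1,0],0],[-1,[0,0,0],0],[-1,[0,0,0],0]]' >/dev/null
python3 pl.py .4776 -.3245 .1825 -63.8
python3 - <<'E'
from h import *
im=optics.get_image("top"); cv2.imwrite("pics/top5.png",im[:,:,::-1])
u,v=map(int,proj("top",[.4775,-.325,.03])); crop(im,u-50,v-50,u+50,v+50,6,f"pics/g5_top.png"); print(u-50,v-50)
im=optics.get_image("side");cv2.imwrite("pics/side5.png",im[:,:,::-1])
u,v=map(int,proj("side",[.4775,-.325,.03])); crop(im,u-50,v-50,u+50,v+50,6,f"pics/g5_side.png"); print(u-50,v-50)
E
```

```text
time_s: 8.4
position: [0.4778, -0.3247, 0.183]
tool_rot: [[0.0, 0.897, 0.442], [-0.0, 0.442, -0.897], [-1.0, 0.0, 0.0]]
ft_force: [-0.1, 0.2, 2.3]
grip_width: 0.0492
time_s: 9.07
position: [0.4533, -0.3369, 0.2828]
tool_rot: [[0.007, 0.895, 0.445], [-0.006, 0.445, -0.895], [-1.0, 0.003, 0.008]]
ft_force: [0.1, -1.1, -0.6]
grip_width: 0.0854
t 9.73 tcp [ 0.2883 -0.418   0.2788] az -63.94 down [ 1.e-04  1.e-04 -1.e+00] f [1.59 0.47 0.47] tq [-0.04  0.03 -0.01] w 0.0855 q6 -4.8
shift units x,y,z [ 3.209  7.037 -0.029] turn units -0.028
365 204
279 281
```

View pics/g5_top.png

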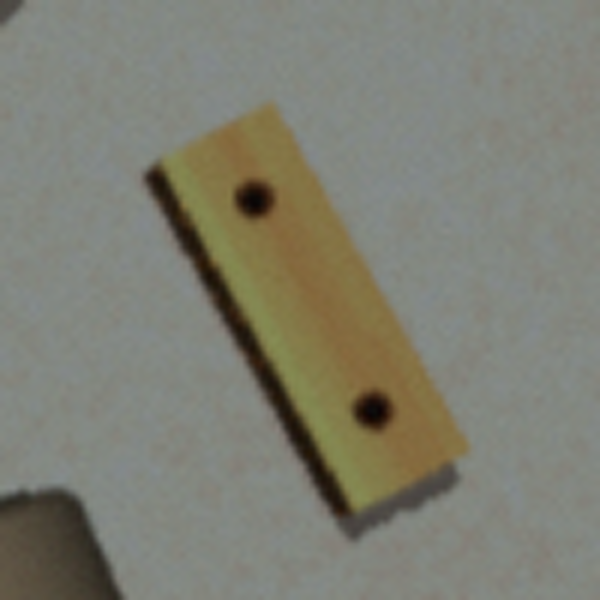

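View pics/g5_side.png

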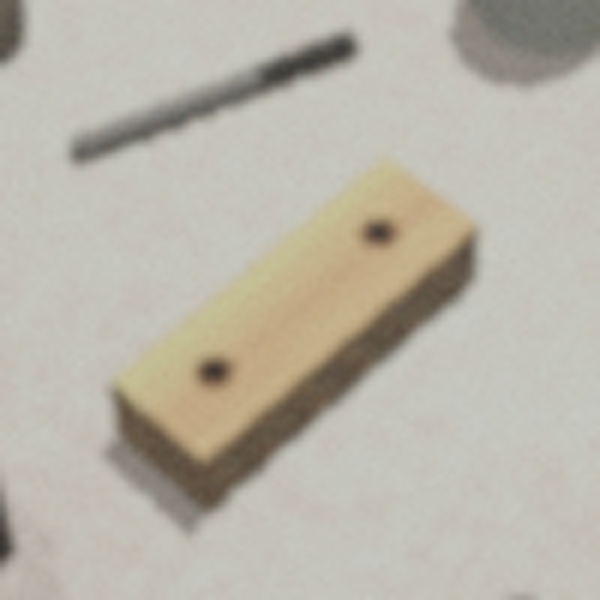

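Run:
```python
from h import *
t=cv2.imread("pics/top5.png"); 
x0,y0,x1,y1=383,210,450,298
h=cv2.cvtColor(t[y0:y1,x0:x1],cv2.COLOR_BGR2HSV)
m=((h[...,1]>60)&(h[...,0]<35)&(h[...,2]>95)).astype(np.uint8); m=cv2.morphologyEx(m,cv2.MORPH_CLOSE,np.ones((7,7),np.uint8))
k=max(cv2.findContours(m,cv2.RETR_EXTERNAL,cv2.CHAIN_APPROX_NONE)[0],key=cv2.contourArea)+np.array([x0,y0])
W=np.array([plane("top",u,v,.036) for u,v in cv2.boxPoints(cv2.minAreaRect(k))]); c=W.mean(0); e=[W[1]-W[0],W[2]-W[1]];L=max(e,key=np.linalg.norm)
print("upper c",c.round(4),[np.linalg.norm(x).round(4) for x in e],np.degrees(np.arctan2(L[1],L[0]))%180)
a=np.radians(26.2); d=np.array([np.cos(a),np.sin(a)]); n=np.array([-d[1],d[0]])
print("rel lower orig (along,across) mm",(c[:2]-[.4776,-.3245])@d*1e3,(c[:2]-[.4776,-.3245])@n*1e3)
H=[plane("top",(u+.5)/6-.5+365,(v+.5)/6-.5+204,.036) for u,v in((254,199),(373,411))]
print("hole mid rel",((H[0]+H[1])[:2]/2-[.4776,-.3245])@d*1e3)
q=lambda u,v:((u+.5)/6-.5+279,(v+.5)/6-.5+281)
for tp,bt in(((205,462),(208,508)),((475,232),(476,290))):
    A=plane("side",*q(*tp),.036); print("pred bottom",((proj("side",[A[0],A[1],0])-[279,281]+.5)*6-.5).round(1),"seen",bt)
```

```text
upper c [ 0.4775 -0.3258  0.036 ] [np.float64(0.0512), np.float64(0.1512)] 25.88502551481426
rel lower orig (along,across) mm -0.6086969426522949 -1.115108451982703
hole mid rel -0.36426013177900923
pred bottom [207.9 517.2] seen (208, 508)
pred bottom [472.2 288.4] seen (476, 290)
```

The halves are stacked squarely. The upper sits within about 0.6 mm of the lower lengthwise, with its holes up at crop (254,199) and (373,411). Next I'll grip the pair 15 mm down-slope of its middle to keep the wrist clear of the belt.

```bash
python3 -m inch '[[-1,[0,1,0],0],[-1,[0,1,0],0],[-1,[0,1,0],0],[-1,[0,1,0],0],[-1,[0,1,0],0],[-1,[0,1,0],0],[-1,[0,0.53,-0.03],0],[-1,[0,0,0],0]]' >/dev/null
python3 pl.py .4641 -.3315 .1825 -63.9
```

```text
t 10.5 tcp [ 0.4677 -0.3273  0.2785] az -63.47 down [ 7.e-04  2.e-04 -1.e+00] f [-0.81  0.06 -0.81] tq [ 0.04 -0.01  0.02] w 0.0855 q6 16.6
shift units x,y,z [ 3.201 -0.174  0.072] turn units 0.085
```

```bash
python3 -m inch '[[-1,[0.7,-0.17,0.07],0],[-1,[0.8,0,0],0],[-1,[0.8,0,0],0],[-1,[0.6,0,0],0.04],[-1,[0.3,0,0],0],[-1,[0,0,0],0],[0.3,[0,0,0],0],[1,[0,0,0],0]]' 40 >/dev/null
python3 -m inch '[[1,[0,0,0],0],[1,[0,0,0],0],[1,[0,0,0],0],[1,[0,0,0],0],[1,[-0.3,0,0],0],[1,[-0.7,0,0],0],[1,[-1,0,0],0],[1,[-1,0,0],0]]' 
python3 -m inch '[[1,[-1,0,0],0],[1,[-1,0,0],0],[1,[-1,0,0],0],[1,[-1,0,0],0],[1,[0,0,0],0],[1,[0,0,0],0],[1,[0,0,0],0],[1,[0,0,0],0]]' >/dev/null
python3 pl.py .5 .15 .4 -20
python3 - <<'E'
from h import *
im=optics.get_image("side")
u,v=map(int,proj("side",[.4775,-.325,.16])); crop(im,u-60,v-60,u+60,v+60,5,f"pics/g6_side.png")
E
```

```text
time_s: 11.83
position: [0.4608, -0.334, 0.274]
tool_rot: [[-0.001, 0.899, 0.439], [0.001, 0.439, -0.899], [-1.0, -0.001, -0.001]]
ft_force: [-0.2, -0.8, -1.2]
grip_width: 0.0495
t 12.5 tcp [ 0.4609 -0.3341  0.3914] az -63.99 down [-0.002   0.0022 -1.    ] f [-0.26 -0.24 -2.84] tq [ 0.03 -0.01 -0.06] w 0.0495 q6 16.1
shift units x,y,z [ -0.255   8.249 -13.932] turn units -8.798
```

View pics/g6_side.png

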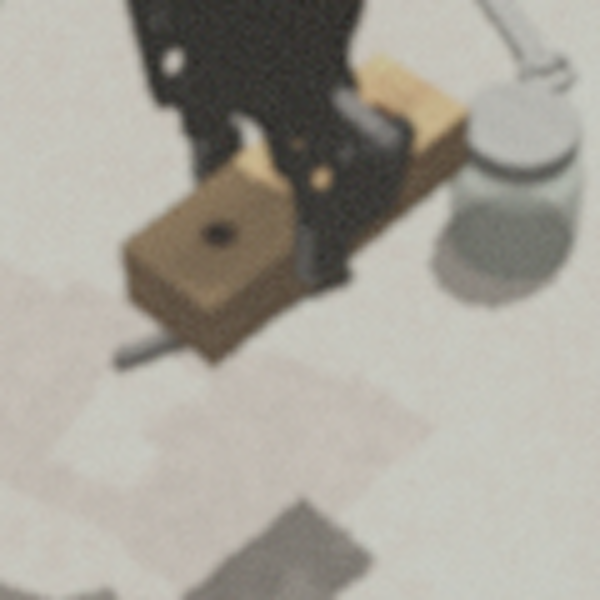

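Both halves are lifted together and level. Next I'll turn them into line with the belt and carry them over.

```bash
python3 -m inch '[[1,[0,0,0],-1],[1,[0,0,0],-1],[1,[0,0,0],-1],[1,[0,0,0],-1],[1,[0,0,0],-1],[1,[0,0,0],-1],[1,[0,0,0],-1],[1,[0,0,0],-1]]' 40 >/dev/null
python3 -m inch '[[1,[0,0,0],-0.8],[1,[0,0.5,-0.1],0],[1,[0,0.9,-0.2],0],[1,[0,0.9,-0.2],0],[1,[0,0.9,-0.2],0],[1,[0,0.9,-0.2],0],[1,[0,0.9,-0.2],0],[1,[0,0.9,-0.2],0]]' >/dev/null
python3 -m inch '[[1,[0,0.9,-0.2],0],[1,[0,0.9,-0.2],0],[1,[0,0.9,-0.2],0],[1,[0,0.9,-0.2],0],[1,[0,0.9,-0.2],0],[1,[0,0.9,-0.2],0],[1,[0,0.5,-0.2],0],[1,[0,0,0],0]]' >/dev/null
python3 pl.py .5354 .2265 .36 -20
```

```text
t 14.55 tcp [0.5052 0.0294 0.3921] az -19.87 down [-0.0017  0.0012 -1.    ] f [-0.61 -0.22 -1.29] tq [-0.04 -0.01 -0.02] w 0.0494 q6 9.7
shift units x,y,z [ 1.077  6.521 -1.284] turn units 0.027
```

```bash
python3 -m inch '[[1,[0,0.8,-0.2],0.03],[1,[0,0.9,-0.22],0],[1,[0,0.9,-0.22],0],[1,[0,0.9,-0.22],0],[1,[0,0.8,-0.22],0],[1,[0,0.7,-0.2],0],[1,[0,0.5,0],0],[1,[0,0,0],0]]' >/dev/null
python3 pl.py .5354 .2265 .36 -20
python3 - <<'E'
from h import *
for n in("side","top"):
    im=optics.get_image(n);cv2.imwrite(f"pics/{n}7.png",im[:,:,::-1])
    u,v=map(int,proj(n,[.54,.25,.2])); x0,y0=max(u-70,0),max(v-70,0); crop(im,x0,y0,x0+140,y0+140,4,f"pics/g7_{n}.png"); print(x0,y0)
E
```

```text
t 15.22 tcp [0.5266 0.1962 0.3919] az -20.07 down [-1.e-03  4.e-04 -1.e+00] f [-0.69 -0.19 -2.57] tq [0.01 0.05 0.02] w 0.049 q6 28.4
shift units x,y,z [ 1.065  1.049 -0.07 ] turn units -0.015
212 66
65 148
```

View pics/g7_side.png

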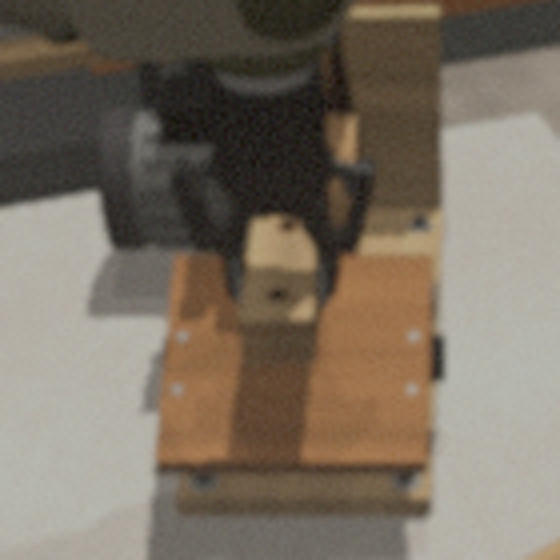

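View pics/g7_top.png

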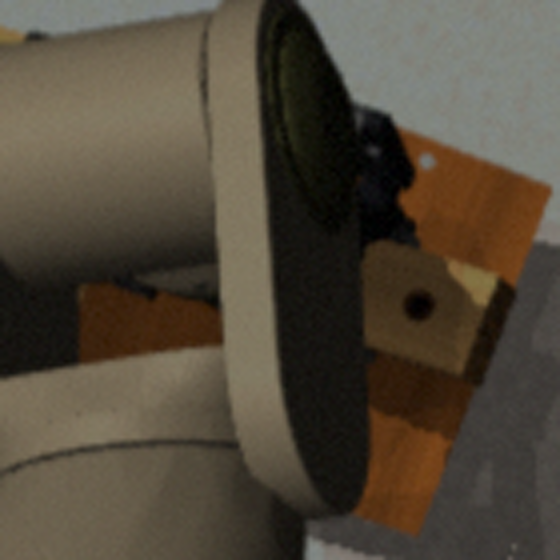

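Run:
```python
from h import *
im=cv2.imread("pics/top7.png"); 
for p in ([.5266,.1962,.49],[.5266,.1962,.53],[.5728,.3292,.377],[.5728+.015,.3292+.041,.377]):
    q=proj("top",p);print(q); cv2.circle(im,tuple(int(x) for x in q),3,(0,0,255),-1)
crop(im[:,:,::-1],0,60,320,300,2.5,"pics/t7.png")
im=cv2.imread("pics/side7.png"); crop(im[:,:,::-1],160,0,360,200,4,"pics/s7.png")
print(np.round(env.observe()["q"],1))
```

```text
[ 94.09275332 182.89979596]
[ 79.65064267 174.14025995]
[ 44.98386935 176.61886109]
[ 20.14314502 168.21598094]
[ 8.2 23.5 73.8 -0.  82.8 28.3]
```

View pics/t7.png

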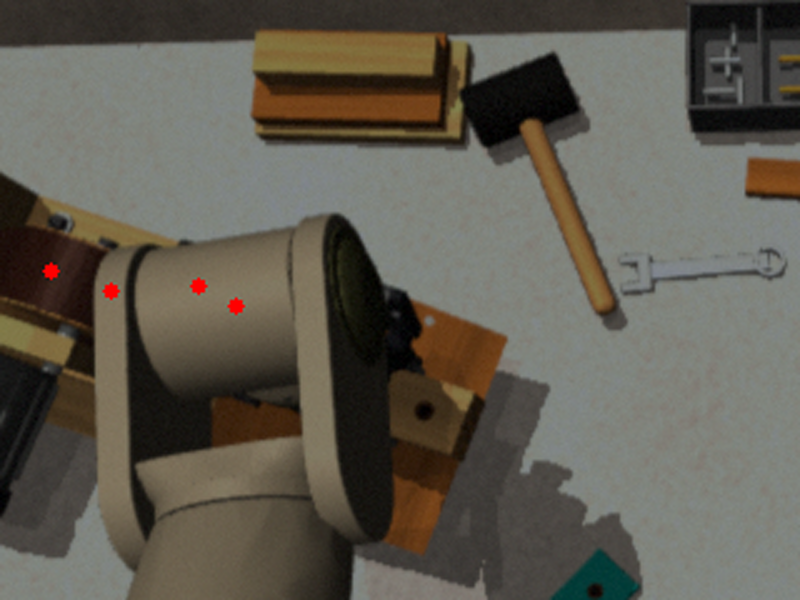

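View pics/s7.png

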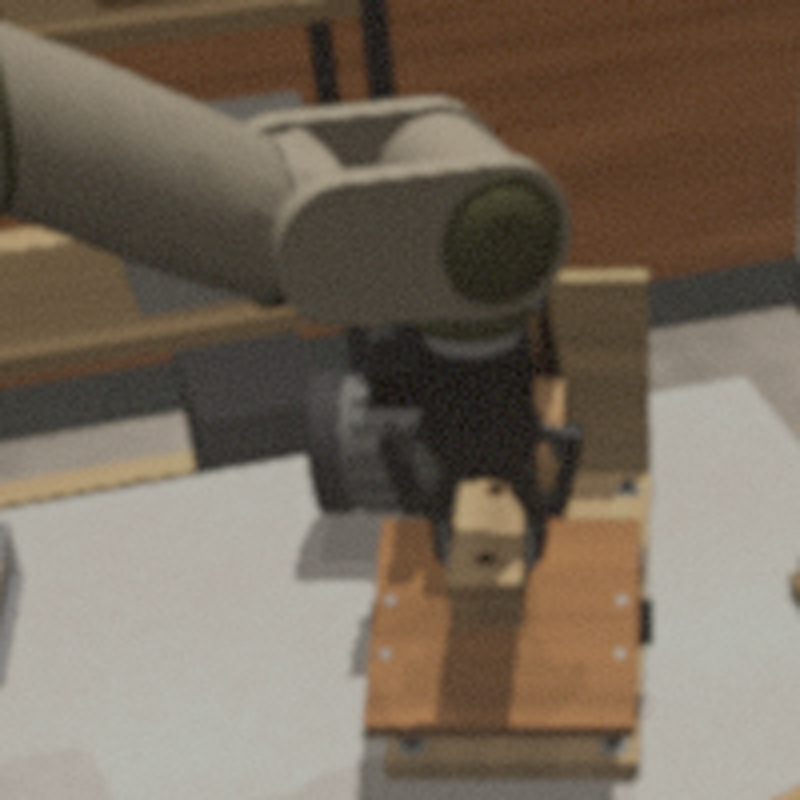

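Run:
```python
from h import *
u=np.array([np.cos(np.radians(70)),np.sin(np.radians(70))]); n=np.array([-u[1],u[0]]); tcp=np.array([.5266,.1962])
for q in ((500,277),(465,376)):
    p=plane("top",(q[0]+.5)/4-.5+65,(q[1]+.5)/4-.5+148,.2454); print((p[:2]-tcp)@u*1e3,(p[:2]-tcp)@n*1e3)
```

```text
-59.19715399789879 -25.52987005778997
-60.78559454027051 22.777165242702733
```

Run:
```python
from h import *
im=cv2.imread("pics/top7.png")[:,:,::-1]; crop(im,140,190,205,255,9,"pics/t7b.png")
im=cv2.imread("pics/side7.png")[:,:,::-1]; crop(im,262,110,302,160,12,"pics/s7b.png")
```

```text
(no output)
```

View pics/t7b.png

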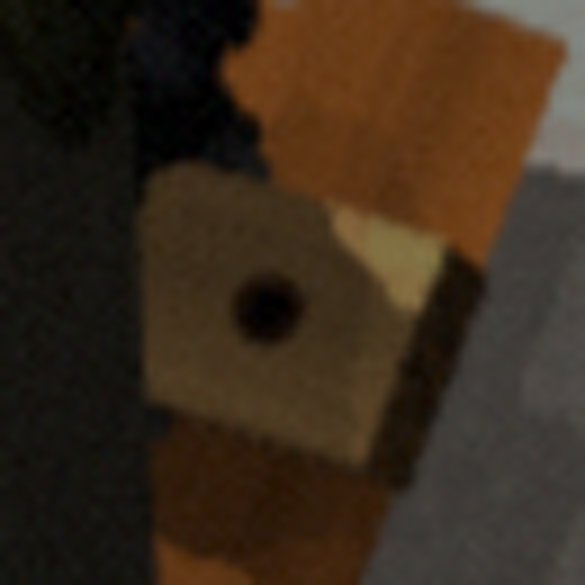

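View pics/s7b.png

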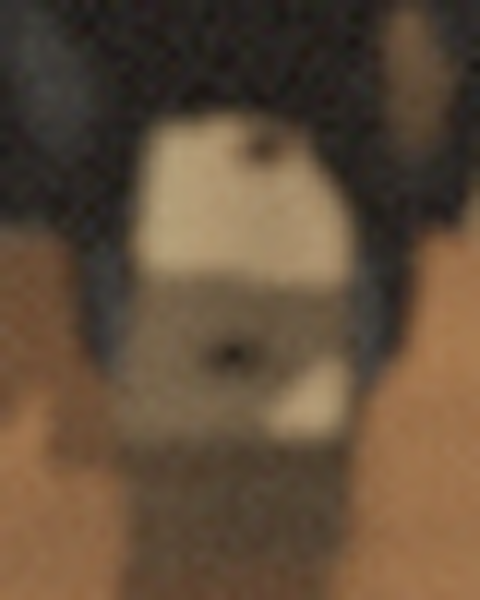

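Run:
```python
from h import *
u=np.array([np.cos(np.radians(70)),np.sin(np.radians(70))]); n=np.array([-u[1],u[0]]); tcp=np.array([.5266,.1962])
f=lambda p:(((p[:2]-tcp)@u*1e3).round(1),((p[:2]-tcp)@n*1e3).round(1))
for q in ((268,308),(445,243),(368,468)):
    print(f(plane("top",(q[0]+.5)/9-.5+140,(q[1]+.5)/9-.5+190,.2454)))
for q in ((235,352),(265,143),(120,440),(340,440)):
    print("side",f(plane("side",(q[0]+.5)/12-.5+262,(q[1]+.5)/12-.5+110,.2454)))
h,g=tri(((235.5)/12-.5+262,(352.5)/12-.5+110),((268.5)/9-.5+140,(308.5)/9-.5+190)); print("hole tri",h,f(h),g)
```

```text
(np.float64(-28.4), np.float64(-1.5))
(np.float64(-57.9), np.float64(-25.7))
(np.float64(-60.0), np.float64(22.9))
side (np.float64(-30.8), np.float64(0.9))
side (np.float64(60.9), np.float64(1.1))
side (np.float64(-66.7), np.float64(23.5))
side (np.float64(-67.1), np.float64(-25.2))
hole tri [0.51705085 0.16944069 0.24434998] (np.float64(-28.4), np.float64(-0.2)) 0.0028071280852706715
```

```bash
python3 pl.py .5363 .2288 .335 -20
python3 -m inch '[[1,[0,0.5,-0.04],0],[1,[0,0.6,-0.03],0],[1,[0.4,0,0],0],[1,[0.6,0,0],0],[1,[0.6,0,0],0],[1,[0.3,0,0],0],[1,[0,0,0],0],[1,[0,0,0],0]]' 25
python3 pl.py .5363 .2288 .328 -20
```

```text
t 15.32 tcp [0.5264 0.1942 0.3921] az -20.15 down [-1.3e-03 -5.0e-04 -1.0e+00] f [-0.71 -1.07 -2.18] tq [-0.04 -0.    0.03] w 0.049 q6 28.3
shift units x,y,z [ 1.902  1.198 -0.086] turn units -0.029
time_s: 15.98
position: [0.5361, 0.2253, 0.336]
tool_rot: [[-0.0, 0.345, 0.939], [-0.0, 0.939, -0.345], [-1.0, -0.0, -0.0]]
ft_force: [-0.3, -0.5, -1.4]
grip_width: 0.0497
t 15.98 tcp [0.5361 0.2253 0.336 ] az -20.2 down [-2.e-04 -2.e-04 -1.e+00] f [-0.25 -0.52 -1.45] tq [-0.08  0.02  0.04] w 0.0497 q6 31.3
shift units x,y,z [ 0.267  0.11  -0.035] turn units -0.039
```

```bash
python3 -m inch '[[1,[0.07,0.05,0],-0.04],[1,[0.07,0,0],0],[1,[0.07,0,0],0],[1,[0.07,0,0],0],[1,[0.07,0,0],0],[1,[0.07,0,0],0],[1,[0.07,0,0],0],[1,[0,0,0],0]]' 25
python3 pl.py .5363 .2288 .298 -20
```

```text
time_s: 16.65
position: [0.5364, 0.227, 0.3211]
tool_rot: [[0.0, 0.341, 0.94], [-0.001, 0.94, -0.341], [-1.0, -0.001, 0.0]]
ft_force: [-2.3, -4.6, 3.5]
grip_width: 0.0491
t 16.65 tcp [0.5364 0.227  0.3211] az -19.95 down [ 1.e-04 -7.e-04 -1.e+00] f [-2.3  -4.55  3.47] tq [-0.4   0.24  0.04] w 0.0491 q6 31.3
shift units x,y,z [ 0.769  0.054 -0.025] turn units 0.01
```

```bash
python3 -m inch '[[1,[0.05,-0.02,0],0],[1,[0.05,-0.02,0],0],[1,[0.05,-0.02,0],0],[1,[0.05,-0.02,0],0],[1,[0.05,-0.02,0],0],[1,[0,0,0],0],[1,[0,0,0],0],[1,[0,0,0],0]]' 25
python3 pl.py .5363 .2288 .298 -20
python3 - <<'E'
from h import *
for n in("side","top"):
    im=optics.get_image(n);cv2.imwrite(f"pics/{n}8.png",im[:,:,::-1])
im=cv2.imread("pics/side8.png")[:,:,::-1]; crop(im,240,90,330,190,6,"pics/s8.png")
im=cv2.imread("pics/top8.png")[:,:,::-1]; crop(im,60,150,210,290,4,"pics/t8.png")
E
```

```text
time_s: 17.32
position: [0.5355, 0.2246, 0.3135]
tool_rot: [[0.0, 0.341, 0.94], [-0.0, 0.94, -0.341], [-1.0, 0.0, 0.0]]
ft_force: [1.1, 0.8, 2.1]
grip_width: 0.0492
t 17.32 tcp [0.5355 0.2246 0.3135] az -19.93 down [ 0. -0. -1.] f [1.15 0.78 2.07] tq [ 0.45 -0.17 -0.09] w 0.0492 q6 31.0
shift units x,y,z [ 0.516  0.141 -0.022] turn units 0.013
```

View pics/s8.png

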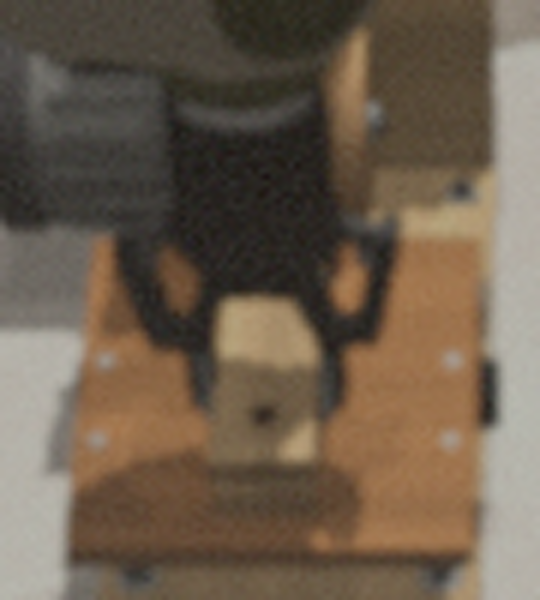

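View pics/t8.png

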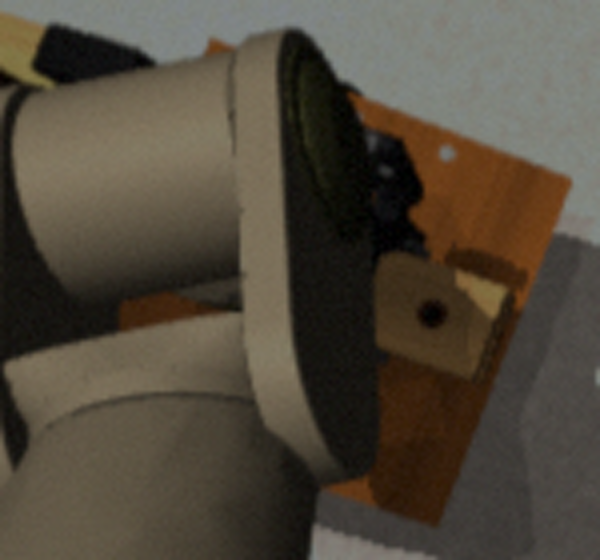

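```bash
python3 -m inch '[[1,[0.06,0,0],0],[1,[0.06,0,0],0],[1,[0.06,-0.01,0],0],[1,[0.06,-0.01,0],0],[1,[0.06,0,0],0],[1,[0.06,0,0],0],[1,[0,0,0],0],[1,[0,0,0],0]]' 25
python3 pl.py .5363 .2288 .298 -20
python3 -m inch '[[1,[0.04,0,0],0],[1,[0.03,0,0],0],[1,[0.02,0,0],0],[1,[0.02,0,0],0],[1,[0,0,0],0],[1,[0,0,0],0],[1,[0,0,0],0],[1,[0,0,0],0]]' 25
python3 pl.py .5363 .2288 .298 -20
python3 - <<'E'
from h import *
for n in("side","top"):
    im=optics.get_image(n);cv2.imwrite(f"pics/{n}9.png",im[:,:,::-1])
im=cv2.imread("pics/side9.png")[:,:,::-1]; crop(im,240,90,330,190,6,"pics/s9.png")
im=cv2.imread("pics/top9.png")[:,:,::-1]; crop(im,60,150,210,290,4,"pics/t9.png")
E
```

```text
time_s: 18.08
position: [0.5352, 0.2239, 0.3025]
tool_rot: [[-0.001, 0.341, 0.94], [-0.0, 0.94, -0.341], [-1.0, -0.001, -0.0]]
ft_force: [0.7, -0.7, 2.2]
grip_width: 0.0489
t 18.08 tcp [0.5352 0.2239 0.3025] az -19.93 down [-6.e-04 -4.e-04 -1.e+00] f [ 0.74 -0.67  2.18] tq [ 0.08 -0.16 -0.06] w 0.0489 q6 31.0
shift units x,y,z [ 0.148  0.165 -0.022] turn units 0.013
time_s: 18.75
position: [0.5352, 0.224, 0.2998]
tool_rot: [[0.001, 0.341, 0.94], [-0.0, 0.94, -0.341], [-1.0, 0.0, 0.0]]
ft_force: [-0.5, -1.6, 5.7]
grip_width: 0.0494
t 18.75 tcp [0.5352 0.224  0.2998] az -19.93 down [ 5.e-04 -0.e+00 -1.e+00] f [-0.46 -1.6   5.66] tq [0.09 0.08 0.04] w 0.0494 q6 31.0
shift units x,y,z [ 0.061  0.163 -0.02 ] turn units 0.014
```

View pics/s9.png

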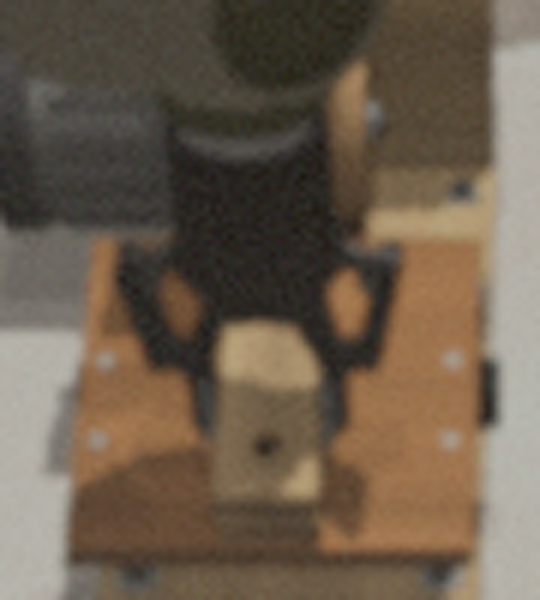

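View pics/t9.png

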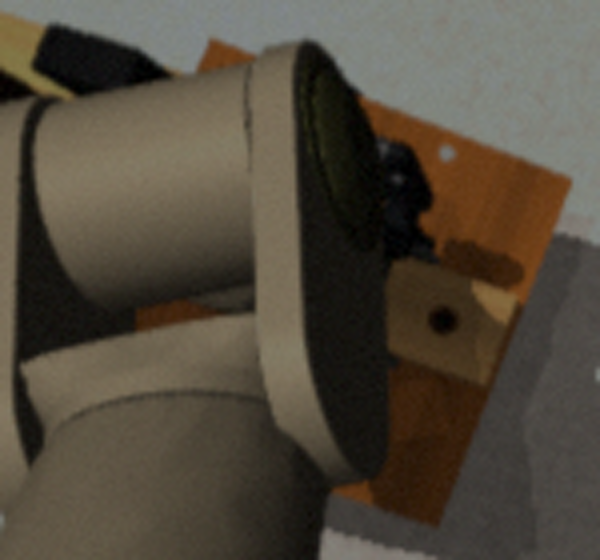

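Run:
```python
from h import *
im=cv2.imread("pics/side9.png")[:,:,::-1]; crop(im,268,135,303,190,13,"pics/s9b.png")
im=cv2.imread("pics/top9.png")[:,:,::-1]; crop(im,155,205,205,260,11,"pics/t9b.png")
```

```text
(no output)
```

View pics/s9b.png

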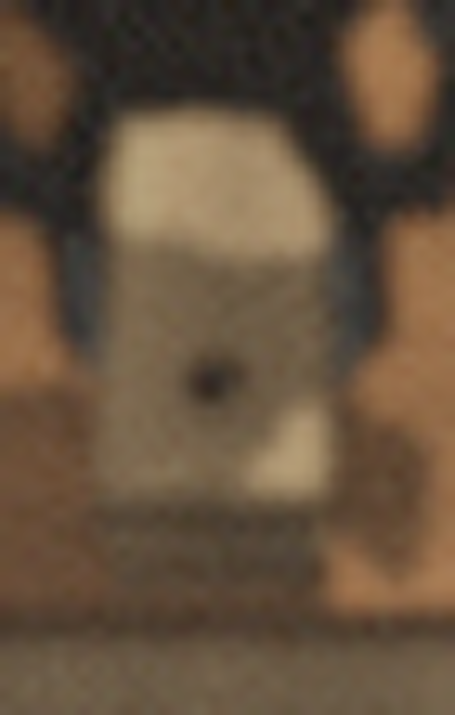

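View pics/t9b.png

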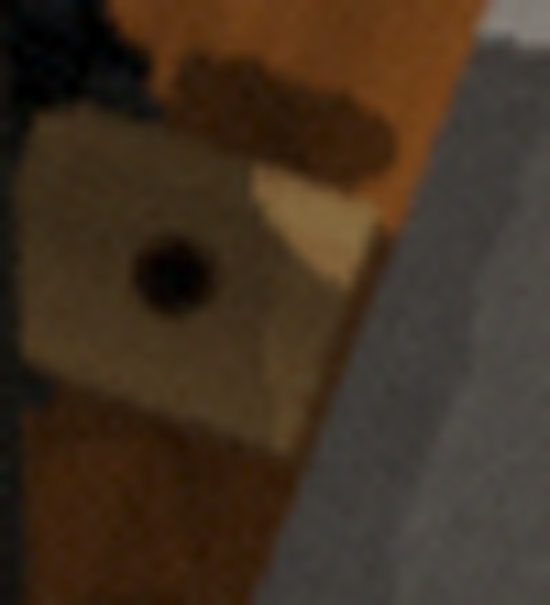

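Run:
```python
from h import *
s=lambda a:((a[0]+.5)/13-.5+268,(a[1]+.5)/13-.5+135); t=lambda a:((a[0]+.5)/11-.5+155,(a[1]+.5)/11-.5+205)
u=np.array([.342,.94]); n=np.array([-.94,.342]); pad=np.array([.5352,.224,.2998-.155])
C=[]
for a,b,nm in(((97,499),(290,457),"L"),((325,502),(377,213),"R"),((213,381),(174,277),"hole")):
    p,g=tri(s(a),t(b)); d=p-pad; C.append(p); print(nm,p.round(4),g.round(4),"u,lat,z rel pad",(d[:2]@u*1e3).round(1),(d[:2]@n*1e3).round(1),(d[2]*1e3).round(1))
e=(C[0]+C[1])/2; d=C[2]-e; print("pitch from edge to hole",np.degrees(np.arctan2(d[2],d[:2]@u)),np.linalg.norm(d))
for th in (15,17,18,19,20,21,22):
    S,Cc=np.sin(np.radians(th)),np.cos(np.radians(th))
    # near edge top, rel pad: along -59, up 8.5 ; hole -29
    print(th,"edge",-59*Cc-8.5*S,-59*S+8.5*Cc,"hole",-29*Cc-8.5*S,-29*S+8.5*Cc, "table z under pad bottom:", )
```

```text
L [0.493  0.1795 0.1307] 0.0025 u,lat,z rel pad -56.3 24.5 -14.1
R [0.5404 0.1649 0.1278] 0.0016 u,lat,z rel pad -53.8 -25.1 -17.0
hole [0.5258 0.199  0.1415] 0.0026 u,lat,z rel pad -26.7 0.3 -3.3
pitch from edge to hole 23.401433447316307 0.03083549419342194
15 edge -59.18958563442646 -7.059954137591644 hole -30.211810845754407 0.7046172154839789 table z under pad bottom:
17 edge -58.907140091962354 -9.121340152955668 hole -30.217997413071288 -0.3501890112735655 table z under pad bottom:
18 edge -58.73897891360111 -10.148022279613093 hole -30.207283424746507 -0.877512448364671 table z under pad bottom:
19 edge -58.55292527324553 -11.171613220378052 hole -30.18736800526602 -1.4045685866633502 table z under pad bottom:
20 edge -58.34903584463678 -12.191801179534233 hole -30.15825722105953 -1.9311968797641708 table z under pad bottom:
21 edge -58.12737273446996 -13.208275397946501 hole -30.119959939553905 -2.4572369115874926 table z under pad bottom:
22 edge -57.88800346347571 -14.220726247721116 hole -30.072487826472088 -2.982528445243755 table z under pad bottom:
```

```bash
python3 -m inch '[[1,[-0.018,0.05,-0.01],0],[1,[-0.018,0.05,-0.01],0],[1,[-0.018,0.05,0],0],[1,[-0.018,0.05,0],0],[1,[-0.018,0.05,0],0],[1,[-0.018,0.05,0],0],[1,[0,0,0],0],[1,[0,0,0],0]]' 25
python3 pl.py .5404 .2401 .3011 -20
python3 -m inch '[[1,[-0.01,0.03,0],0],[1,[-0.01,0.03,0],0],[1,[-0.01,0.03,0],0],[1,[-0.01,0.03,0],0],[1,[0,0,0],0],[1,[0,0,0],0],[1,[0,0,0],0],[1,[0,0,0],0]]' 25
python3 pl.py .5404 .2401 .3011 -20
```

```text
time_s: 19.52
position: [0.5376, 0.2323, 0.3026]
tool_rot: [[-0.001, 0.341, 0.94], [-0.001, 0.94, -0.341], [-1.0, -0.001, -0.0]]
ft_force: [-1.8, -5.1, 4.6]
grip_width: 0.0491
t 19.52 tcp [0.5376 0.2323 0.3026] az -19.93 down [-9.0e-04 -1.2e-03 -1.0e+00] f [-1.85 -5.09  4.63] tq [-0.36  0.12 -0.02] w 0.0491 q6 31.8
shift units x,y,z [ 0.05   0.275 -0.001] turn units 0.013
time_s: 20.18
position: [0.5388, 0.2357, 0.3038]
tool_rot: [[-0.001, 0.341, 0.94], [-0.001, 0.94, -0.341], [-1.0, -0.002, -0.001]]
ft_force: [-2.8, -5.4, 5.2]
grip_width: 0.0497
t 20.18 tcp [0.5388 0.2357 0.3038] az -19.94 down [-0.001  -0.0013 -1.    ] f [-2.79 -5.38  5.19] tq [-0.38  0.12 -0.03] w 0.0497 q6 32.1
shift units x,y,z [ 0.089  0.157 -0.001] turn units 0.012
```

```bash
python3 -m inch '[[1,[-0.01,0.03,0],0],[1,[-0.01,0.03,0],0],[1,[-0.01,0.03,0],0],[1,[0,0,0],0],[1,[0,0,0],0],[1,[0,0,0],0],[1,[0,0,0],0],[1,[0,0,0],0]]' 25 >/dev/null
python3 pl.py .5404 .2401 .3011 -20
python3 - <<'E'
from h import *
for n in("side","top"):
    im=optics.get_image(n);cv2.imwrite(f"pics/{n}10.png",im[:,:,::-1])
im=cv2.imread("pics/side10.png")[:,:,::-1]; crop(im,262,120,307,185,12,"pics/s10b.png")
im=cv2.imread("pics/top10.png")[:,:,::-1]; crop(im,145,195,205,255,10,"pics/t10b.png")
E
```

```text
t 20.85 tcp [0.5397 0.2382 0.3047] az -19.94 down [-0.001  -0.0013 -1.    ] f [-2.27 -4.6   4.76] tq [-0.34  0.11 -0.  ] w 0.0492 q6 32.3
shift units x,y,z [ 0.119  0.067 -0.001] turn units 0.012
```

View pics/s10b.png

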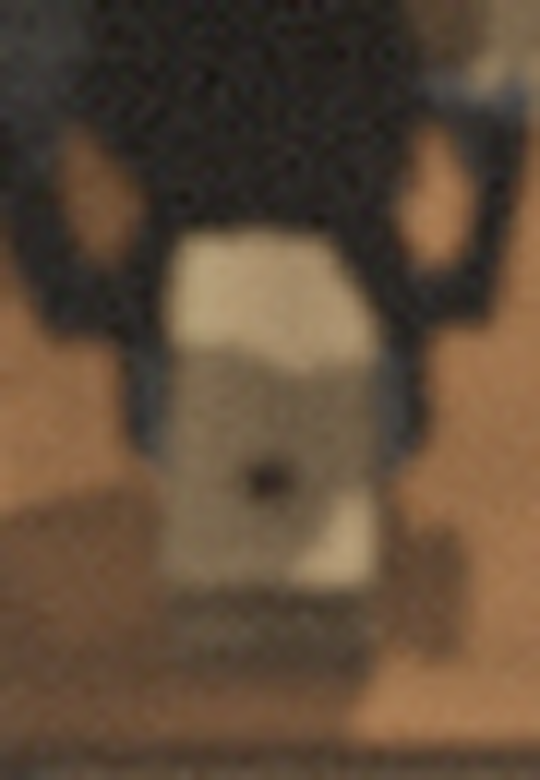

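View pics/t10b.png

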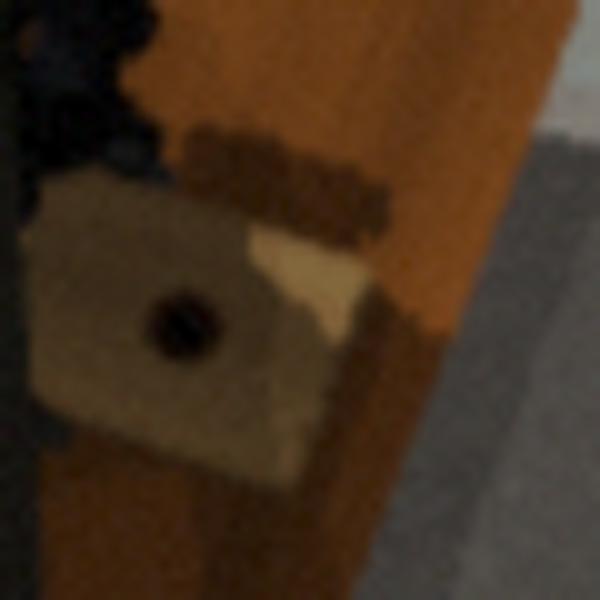

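```bash
python3 -m inch '[[1,[0.03,0,0],0],[1,[0.03,0,0],0],[1,[0,0,0],0],[1,[0,0,0],0],[1,[0,0,0],0],[1,[0,0,0],0],[1,[0,0,0],0],[1,[0,0,0],0]]' 25 >/dev/null
cat > cop.py <<'E'
from h import *
u=np.array([.342,.94,0]); n=np.array([-.94,.342,0])
s=env.observe(); F=np.array(s["ft_force"]);T=np.array(s["wrist_torque"]); Fc=F+[0,0,2.1]
Fu,Fz=Fc@u,Fc[2]; M=T@n-.034
print("Fu",Fu.round(2),"Fn",(Fc@n).round(2),"Fz",Fz.round(2),"Mn",M.round(3),"ru",((-.165*Fu-M)/Fz).round(3))
E
python3 pl.py; python3 cop.py
python3 - <<'E'
from h import *
X=np.array([[0.6765,0.3213,0.1596],[0.6119,0.1451,0.0933],[0.4241,0.2129,0.0944],[0.4866,0.3864,0.1559]]); c=X.mean(0); nn=np.linalg.svd(X-c)[2][2]; nn*=np.sign(nn[2]); print("tab n",nn)
s=lambda a:((a[0]+.5)/12-.5+262,(a[1]+.5)/12-.5+120); t=lambda a:((a[0]+.5)/10-.5+145,(a[1]+.5)/10-.5+195)
P=[]
for a,b in(((160,588),(292,488)),((378,588),(372,283)),((268,478),(184,326))):
    p,g=tri(s(a),t(b)); P.append(p); print(p.round(4),g.round(4),"above table mm",((p-c)@nn*1e3).round(1))
E
```

```text
t 21.62 tcp [0.5395 0.2382 0.3045] az -19.94 down [ 4.e-04 -9.e-04 -1.e+00] f [-6.51 -6.14 15.03] tq [-0.44  0.96 -0.06] w 0.0494 q6 32.3
Fu -8.0 Fn 4.02 Fz 17.13 Mn 0.71 ru 0.036
tab n [-0.11365389 -0.30443156  0.94572946]
[0.4974 0.1929 0.1362] 0.0041 above table mm 38.2
[0.544  0.1779 0.1337] 0.0026 above table mm 35.1
[0.5301 0.2125 0.1474] 0.0032 above table mm 39.1
```

```bash
python3 -m inch '[[-0,[0,0,0],0],[1,[0,0,0],0],[1,[0,0,0],0],[1,[0,0,0],0],[1,[0,0,0],0],[1,[0,0,0],0],[1,[0,0,0],0],[1,[0,0,0],0]]' 2>&1 | head -0; 
python3 -m inch '[[1,[-0.035,0,0],0],[1,[-0.01,0.03,0],0],[1,[-0.01,0.03,0],0],[1,[-0.01,0.03,0],0],[1,[0,0,0],0],[1,[0,0,0],0],[1,[0,0,0],0],[1,[0,0,0],0]]' 25 >/dev/null
python3 pl.py; python3 cop.py
```

```text
t 22.95 tcp [0.5405 0.2401 0.305 ] az -19.95 down [-0.0019 -0.0034 -1.    ] f [ -4.75 -10.63   6.88] tq [-1.38  0.45  0.05] w 0.0492 q6 32.5
Fu -11.61 Fn 0.83 Fz 8.98 Mn 1.416 ru 0.056
```

```bash
python3 -m inch '[[1,[-0.007,0.02,0],0],[1,[0,0,0],0],[1,[0,0,0],0],[1,[0,0,0],0],[1,[0,0,0],0],[1,[0,0,0],0],[1,[0,0,0],0],[1,[0,0,0],0]]' 25 >/dev/null
python3 pl.py; python3 cop.py
python3 - <<'E'
from h import *
for n in("side","top"):
    im=optics.get_image(n);cv2.imwrite(f"pics/{n}11.png",im[:,:,::-1])
im=cv2.imread("pics/side11.png")[:,:,::-1]; crop(im,262,120,307,185,12,"pics/s11b.png");crop(im,160,0,360,200,4,"pics/s11.png")
im=cv2.imread("pics/top11.png")[:,:,::-1]; crop(im,145,195,205,255,10,"pics/t11b.png")
E
```

```text
t 23.62 tcp [0.5407 0.2404 0.3051] az -19.95 down [-0.0024 -0.004  -1.    ] f [ -5.48 -12.45   7.05] tq [-1.58  0.56  0.03] w 0.0495 q6 32.6
Fu -13.57 Fn 0.89 Fz 9.15 Mn 1.646 ru 0.065
```

View pics/s11b.png

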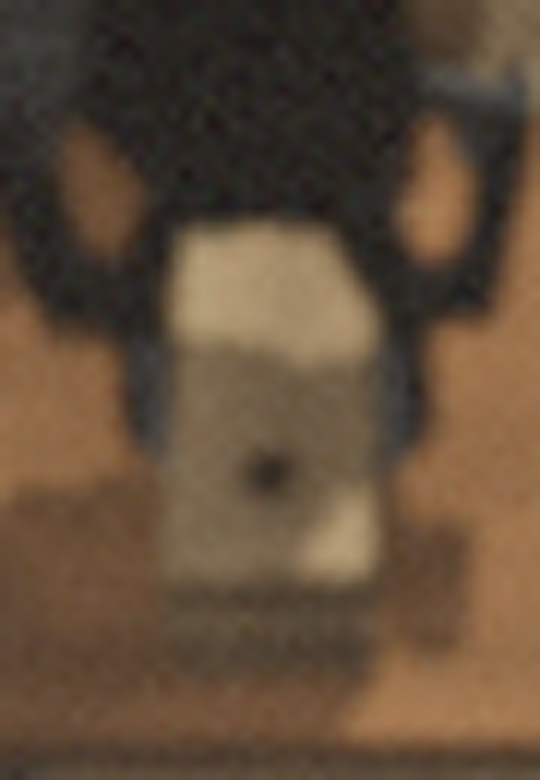

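View pics/t11b.png

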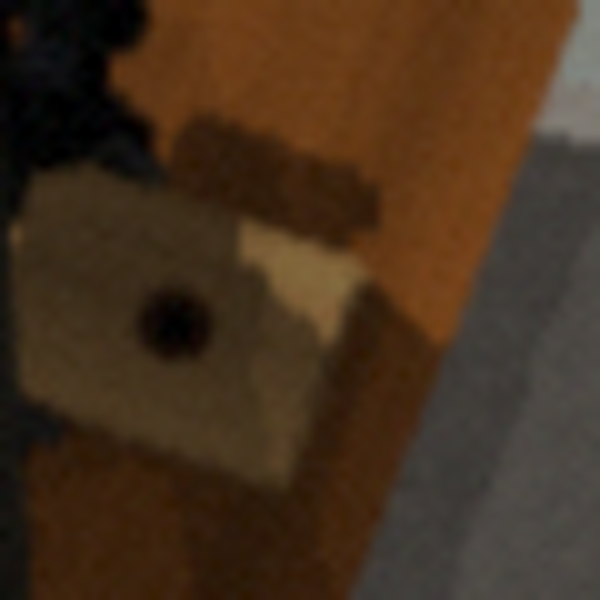

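View pics/s11.png

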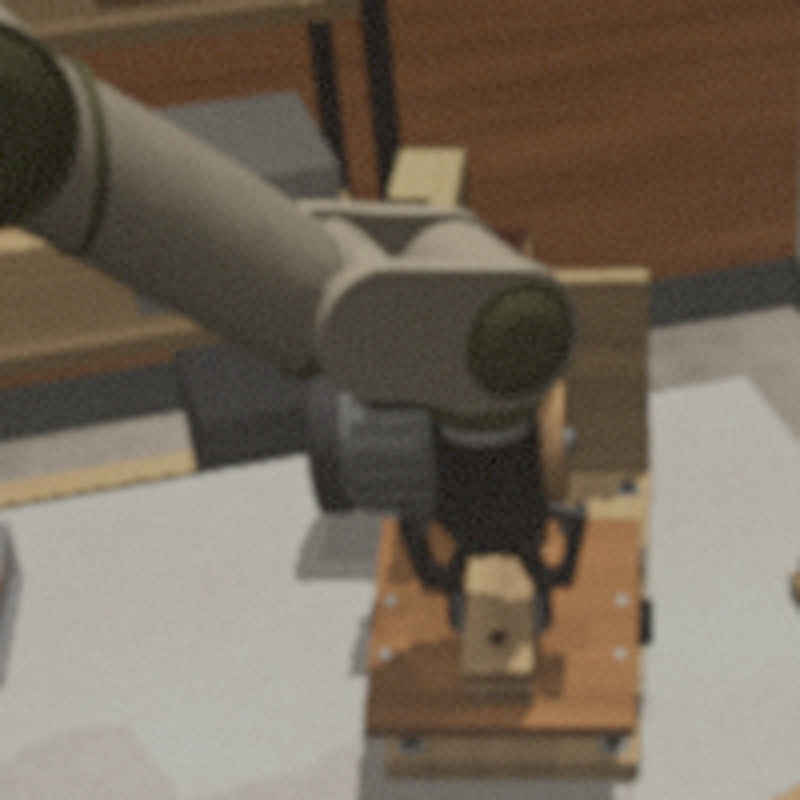

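```bash
python3 -m inch '[[1,[0.02,0,0],0],[1,[0,0,0],0],[1,[0,0,0],0],[1,[0,0,0],0],[1,[0,0,0],0],[1,[0,0,0],0],[1,[0,0,0],0],[1,[0,0,0],0]]' 25 >/dev/null
python3 pl.py; python3 cop.py
python3 - <<'E'
from h import *
s=lambda a:((a[0]+.5)/12-.5+262,(a[1]+.5)/12-.5+120); t=lambda a:((a[0]+.5)/10-.5+145,(a[1]+.5)/10-.5+195)
p,g=tri(s((272,585)),t((327,380))); print("near top edge mid",p.round(4),g)
u=np.array([.342,.94,0]);S,C=np.sin(np.radians(20)),np.cos(np.radians(20))
for d in(.018,.036):
    b=p+d*(S*u-np.array([0,0,C])); print(d,((proj("side",b)-[262,120]+.5)*12-.5).round(0), "with 3mm slip downslope",((proj("side",b-.003*(C*u+np.array([0,0,S])))-[262,120]+.5)*12-.5).round(0))
im=cv2.imread("pics/side11.png"); c=im[163:180,270:300]; c=cv2.normalize(c,None,0,255,cv2.NORM_MINMAX); cv2.imwrite("pics/s11c.png",cv2.resize(c,None,fx=24,fy=24,interpolation=cv2.INTER_CUBIC))
b=np.array([.5728,.3292]);print("near edge bottom dist from belt along u:",(b-(p+.036*(S*u))[:2])@u[:2], "flush expects",.150*C)
E
```

```text
t 24.38 tcp [0.5406 0.2404 0.3051] az -19.96 down [-0.002 -0.004 -1.   ] f [ -7.07 -12.79  10.8 ] tq [-1.59  0.84 -0.01] w 0.0491 q6 32.6
Fu -14.44 Fn 2.27 Fz 12.9 Mn 1.743 ru 0.05
near top edge mid [0.5217 0.1865 0.1349] 0.0007701797116291532
0.018 [280. 627.] with 3mm slip downslope [280. 638.]
0.036 [287. 669.] with 3mm slip downslope [286. 679.]
near edge bottom dist from belt along u: 0.13924859472553136 flush expects 0.14095389311788625
```

View pics/s11c.png

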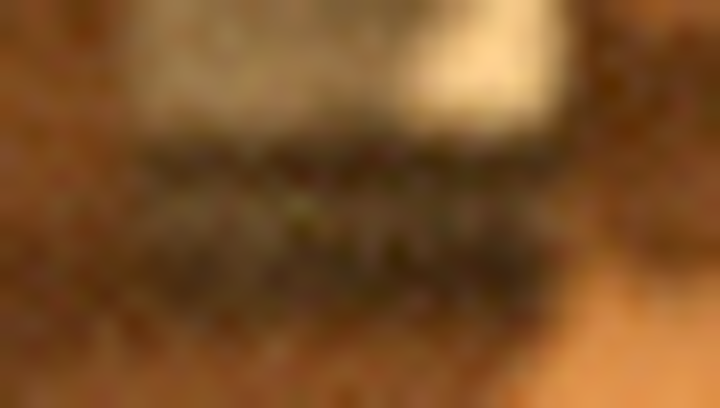

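Run:
```python
import cv2,numpy as np
o=[]
for k,(x,y) in (("7",(178,205)),("8",(172,208)),("9",(175,212)),("11",(165,212))):
    c=cv2.imread(f"pics/top{k}.png")[y:y+40,x:x+28]; c=np.clip(c.astype(float)*2.2,0,255).astype(np.uint8); o.append(cv2.resize(c,None,fx=7,fy=7,interpolation=cv2.INTER_NEAREST))
r1=np.hstack(o); o=[]
for k,(x,y) in (("7",(265,135)),("8",(268,160)),("9",(268,165)),("11",(268,160))):
    c=cv2.imread(f"pics/side{k}.png")[y:y+25,x:x+28]; c=np.clip(c.astype(float)*1.8,0,255).astype(np.uint8); o.append(cv2.resize(c,None,fx=7,fy=7,interpolation=cv2.INTER_NEAREST))
cv2.imwrite("pics/ends.png",np.vstack([r1,np.hstack(o)])); print(r1.shape)
```

```text
(280, 784, 3)
```

View pics/ends.png

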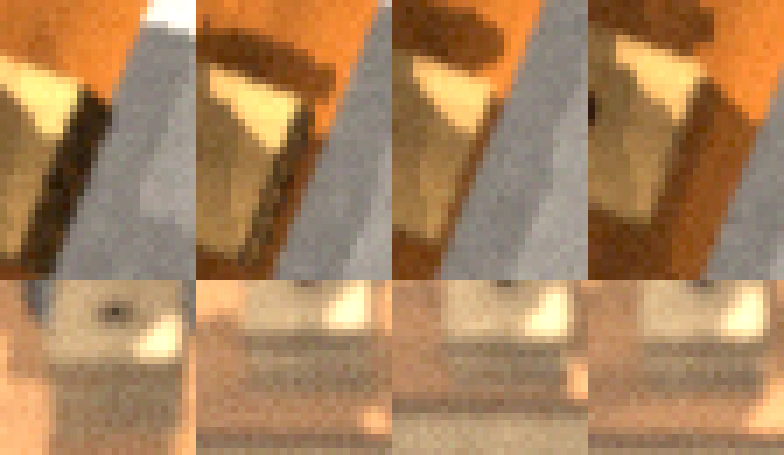

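Run:
```python
import cv2,numpy as np
for k,x0,x1,y0,y1 in (("7",274,288,140,160),("8",278,291,164,178),("9",279,291,170,184),("11",278,291,164,182)):
    c=cv2.cvtColor(cv2.imread(f"pics/side{k}.png"),cv2.COLOR_BGR2GRAY)[y0:y1,x0:x1].mean(1); h=cv2.cvtColor(cv2.imread(f"pics/side{k}.png"),cv2.COLOR_BGR2HSV)[y0:y1,x0:x1].reshape(y1-y0,-1,3).mean(1)[:,1]
    print(k,list(zip(range(y0,y1),c.round(0).astype(int).tolist(),h.round(0).astype(int).tolist())))
```

```text
7 [(140, 83, 99), (141, 93, 96), (142, 102, 94), (143, 110, 93), (144, 112, 97), (145, 105, 95), (146, 89, 97), (147, 74, 99), (148, 68, 103), (149, 69, 104), (150, 72, 98), (151, 73, 97), (152, 71, 98), (153, 70, 104), (154, 71, 101), (155, 71, 104), (156, 74, 105), (157, 74, 114), (158, 75, 121), (159, 76, 124)]
8 [(164, 120, 92), (165, 120, 93), (166, 108, 92), (167, 85, 95), (168, 69, 95), (169, 68, 92), (170, 75, 90), (171, 80, 90), (172, 75, 97), (173, 73, 91), (174, 69, 94), (175, 72, 101), (176, 76, 111), (177, 79, 117)]
9 [(170, 120, 93), (171, 121, 92), (172, 109, 94), (173, 90, 93), (174, 72, 95), (175, 68, 92), (176, 75, 88), (177, 74, 87), (178, 69, 94), (179, 71, 96), (180, 75, 101), (181, 71, 111), (182, 66, 102), (183, 67, 99)]
11 [(164, 113, 93), (165, 119, 92), (166, 120, 91), (167, 109, 94), (168, 90, 96), (169, 72, 94), (170, 70, 97), (171, 79, 92), (172, 77, 93), (173, 71, 93), (174, 68, 91), (175, 72, 101), (176, 76, 114), (177, 84, 121), (178, 89, 124), (179, 90, 124), (180, 90, 125), (181, 81, 121)]
```

Run:
```python
import cv2,numpy as np
# top frames: resample along bar axis direction through near-end, averaged over the edge (shaded half)
def prof(k,R,L,name="top"):
    im=cv2.cvtColor(cv2.imread(f"pics/{name}{k}.png"),cv2.COLOR_BGR2GRAY).astype(np.float32)
    R,L=np.array(R),np.array(L); e=(L-R); d=np.array([-e[1],e[0]])/np.linalg.norm(e); 
    if d[0]<0: d=-d
    t=np.linspace(.5,.9,40); o=np.arange(-4,12,.5)
    P=R+t[:,None,None]*e+o[None,:,None]*d
    v=cv2.remap(im,P[...,0].astype(np.float32),P[...,1].astype(np.float32),cv2.INTER_LINEAR).mean(0)
    print(k,dict(zip(o.tolist(),v.round(0).astype(int).tolist())))
prof("7",(189.0,216.6),(180.5,241.7))
prof("8",(187.5,221.5),(178.5,244.5))
prof("9",(188.8,224),(180.9,246))
prof("11",(181.5,222.5),(173.7,243.5))
```

```text
7 {-4.0: 61, -3.5: 62, -3.0: 63, -2.5: 64, -2.0: 64, -1.5: 61, -1.0: 54, -0.5: 43, 0.0: 33, 0.5: 25, 1.0: 22, 1.5: 20, 2.0: 20, 2.5: 20, 3.0: 19, 3.5: 20, 4.0: 23, 4.5: 28, 5.0: 36, 5.5: 48, 6.0: 56, 6.5: 59, 7.0: 61, 7.5: 61, 8.0: 62, 8.5: 62, 9.0: 62, 9.5: 61, 10.0: 60, 10.5: 60, 11.0: 61, 11.5: 61}
8 {-4.0: 61, -3.5: 62, -3.0: 63, -2.5: 62, -2.0: 61, -1.5: 56, -1.0: 46, -0.5: 38, 0.0: 35, 0.5: 35, 1.0: 34, 1.5: 30, 2.0: 28, 2.5: 31, 3.0: 34, 3.5: 37, 4.0: 42, 4.5: 49, 5.0: 55, 5.5: 58, 6.0: 60, 6.5: 61, 7.0: 61, 7.5: 60, 8.0: 61, 8.5: 60, 9.0: 60, 9.5: 60, 10.0: 60, 10.5: 60, 11.0: 60, 11.5: 59}
9 {-4.0: 60, -3.5: 60, -3.0: 60, -2.5: 62, -2.0: 63, -1.5: 63, -1.0: 61, -0.5: 56, 0.0: 51, 0.5: 45, 1.0: 42, 1.5: 44, 2.0: 50, 2.5: 56, 3.0: 59, 3.5: 60, 4.0: 61, 4.5: 61, 5.0: 61, 5.5: 61, 6.0: 61, 6.5: 59, 7.0: 59, 7.5: 60, 8.0: 60, 8.5: 59, 9.0: 59, 9.5: 59, 10.0: 59, 10.5: 60, 11.0: 61, 11.5: 64}
11 {-4.0: 61, -3.5: 62, -3.0: 63, -2.5: 62, -2.0: 59, -1.5: 55, -1.0: 50, -0.5: 44, 0.0: 38, 0.5: 35, 1.0: 33, 1.5: 33, 2.0: 33, 2.5: 34, 3.0: 37, 3.5: 40, 4.0: 41, 4.5: 42, 5.0: 43, 5.5: 42, 6.0: 42, 6.5: 42, 7.0: 43, 7.5: 44, 8.0: 44, 8.5: 46, 9.0: 49, 9.5: 53, 10.0: 57, 10.5: 59, 11.0: 60, 11.5: 61}
```

```bash
python3 -m inch '[[1,[0,0,0],0],[1,[0,0,0],0],[1,[0,0,0],0],[1,[0,0,0],0],[1,[0,0,0],0],[1,[0,0,0],0],[1,[0,0,0],0],[1,[0,0,0],0]]' 35 >/dev/null
python3 pl.py; python3 cop.py
python3 -m inch '[[1,[0,0,0],0],[1,[0,0,0],0],[1,[0,0,0],0],[1,[0,0,0],0],[1,[0,0,0],0],[1,[0,0,0],0],[1,[0,0,0],0],[1,[0,0,0],0]]' >/dev/null
python3 pl.py; python3 cop.py
python3 - <<'E'
from h import *
for n in("side","top"):
    im=optics.get_image(n);cv2.imwrite(f"pics/{n}12.png",im[:,:,::-1])
im=cv2.imread("pics/side12.png")[:,:,::-1]; crop(im,235,90,335,190,6,"pics/s12.png")
E
```

```text
t 25.05 tcp [0.5406 0.2404 0.3051] az -19.96 down [-0.002 -0.004 -1.   ] f [ -6.37 -13.03  10.91] tq [-1.63  0.86 -0.05] w 0.0493 q6 32.6
Fu -14.43 Fn 1.53 Fz 13.01 Mn 1.795 ru 0.045
t 25.72 tcp [0.5406 0.2404 0.3051] az -19.95 down [-0.002 -0.004 -1.   ] f [ -6.64 -12.63  11.05] tq [-1.62  0.86  0.  ] w 0.049 q6 32.6
Fu -14.14 Fn 1.92 Fz 13.15 Mn 1.78 ru 0.042
```

View pics/s12.png

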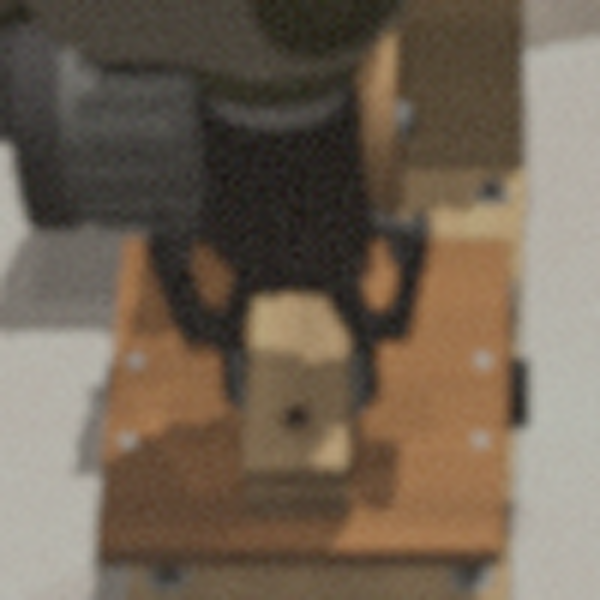

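View pics/top12.png

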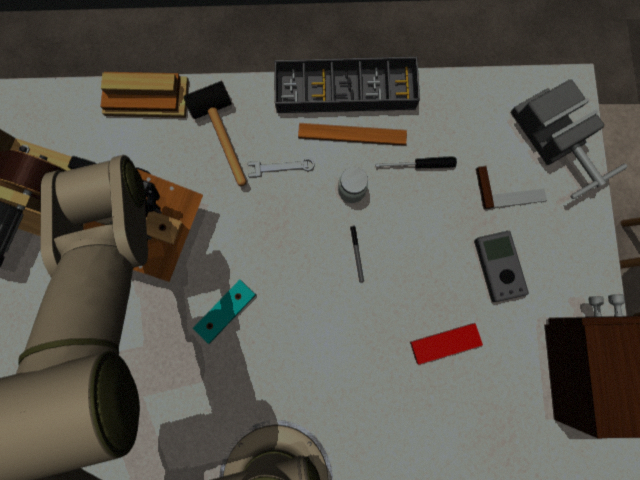

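```bash
python3 -c "
from rig import env
print(env.close_job())"; python3 pl.py
```

```text
the job is handed in; nothing more can be done
None
the job is handed in; nothing more can be done
```

I stacked the holed half on the plain half on the bench with its holes up, then lifted both together and laid the pair on the tilted table. I handed in at about 26 s, still gripping the pair (grip set to 35 N) against the table and the belt.

**Stack on the bench:** the two halves' ends were within about 0.6 mm of each other, and I squeezed the sides even.

**Laying it flush:** the moves allowed could not tilt the tool. The pair therefore swung to the table's angle between the pads as I lowered it onto the table.

**Last checks:**
- **Position:** the pair lay in line with the belt within about 0.1° by the arm's reading, and centred to about 1 mm by the cameras.
- **Flushness:** just before the belt push, the top face measured 35–39 mm above the table plane, against 36 mm if flush. The table's push acted about 42 mm up-slope of the pads, well inside the underside, which also suggests flush contact.
- **Belt contact:** I could not see the belt end behind the wrist. I judged contact from the force rising as I pushed, at the predicted spot.
- **Push:** about 13 N down and 14 N along the slope, table friction included. It was steady over two still checks 0.7 s apart.
- **Rest of the bench:** the other items looked unmoved in the final top picture.

**Not settled:** the visible end face shows a faint lighter band at the seam. The lower half may have slipped about 1–2 mm down-slope of the upper while tilting. The estimates disagreed: the face height suggests 1 mm or less, and the brightness of the band suggests up to 4 mm. I left it alone. The measured table tilt also varied between about 19° and 21°.

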